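# Warm the sample tubes in the pan on the bench hob

### The job

Put every sample tube from the wooden rack upright into the holes of the block in the pan, all the way down. Then slide the pan across the hob, never lifting it, until it stands centred on the round heating mark, leave it there untouched for five seconds, slide it back centred on the square resting mark, and only then return all the tubes upright and fully home to the rack, any holes. Finish with the empty pan centred on the resting mark, and leave the other things on the bench alone.

Things in the scene. Friction and masses are not known exactly. Their poses are not given: they have to be found in the camera images.
- hob: fixed low two-place bench hob, a flat slab 220 mm (its x) by 440 mm (its y), its top 30 mm above the table, no rim; origin at the centre of its underside. The two marks lie flush on its top, 110 mm either side of its middle along its y; which is which changes
- heat_mark: round heating mark on the hob top: dark concentric circles, the outermost 166 mm across; flat, nothing to collide with; origin at its centre on the hob top
- rest_mark: square resting mark on the hob top: four dark corner brackets, 166 mm square; flat, nothing to collide with; origin at its centre on the hob top
- pan: loose steel pan, 144 mm across and 60 mm high, 0.45 kg, flat bottom, with a fixed aluminium block inside that has three round holes in a row along the pan's y (at y = -42, 0 and +42 mm). The straight handle points along the pan's -x, its end 159 mm from the centre. It stands at first on the resting mark. Origin at the centre of the pan's underside, z up. It slides on the hob with ordinary friction and may turn a little when dragged
- pan_handle (a point): grip point in the middle of the pan's black handle, 122 mm from the pan's centre along the pan's -x and 46 mm above the pan's underside; the handle is 22 mm wide (along pan y) and 16 mm high, straight from 80 to 159 mm from the centre
- pan_hole0 (a point): mouth centre of a pan hole (pan y = -42 mm), 56 mm above the pan's underside; hole 26 mm in diameter, 44 mm deep (floor 12 mm above the pan's underside)
- pan_hole1 (a point): mouth centre of the middle pan hole, same size
- pan_hole2 (a point): mouth centre of the pan hole at pan y = +42 mm, same size
- rack: fixed wooden rack block 190 mm (its x) by 56 mm (its y) by 58 mm high with four round holes in a row along its x (at x = -66, -22, 22, 66 mm); origin at the centre of its underside
- rack_hole0 (a point): mouth centre of a rack hole, 58 mm above the table; hole 26 mm in diameter, 44 mm deep (floor 14 mm above the table)
- rack_hole1 (a point): mouth centre of the next rack hole, same size
- rack_hole2 (a point): mouth centre of the next rack hole, same size
- rack_hole3 (a point): mouth centre of the last rack hole, same size
- tube0: capped sample tube, 116 mm long, 60 g, heavier at the foot: bare metal body 22 mm in diameter that tapers over the lowest 8 mm to a flat foot 14 mm across, black cap 24 mm in diameter on the top 30 mm; origin at the centre of its foot, z along the tube to the cap. Stands in the rack at first; may be absent
- tube1: another sample tube, the same; may be absent
- tube2: another sample tube, the same; may be absent
- crucible: bystander: round burnt grey melting dish, 68 mm across, 36 mm high; origin under its centre
- dapping_block: bystander: brass-coloured cube of 50 mm with round hollows in its top; origin under its centre
- pickle_jar: bystander: clear jar with a green lid, 69 mm across, 84 mm high; origin under its centre
Things that resemble listed ones, but are neither listed nor needed, are in the scene too. Leave any green, orange or red look-alike of the tube2 alone.

How it is judged:
By the outcome, as a careful person would: the job done as asked, in the order asked, and still so for the second after the job is handed in, with the robot touching nothing.
Of tube0, tube1, tube2 only 2 to 3 are there at a start; the rules pass over those that are not, and their reading is None.
At some moment in a run one of pan may be knocked a few centimetres aside while the robot is not near it.
It also fails if it takes over 210 s, if anything falls off the work surface, if the arm or the gripper's body presses on something with over 40 N, if the wrist force passes 120 N, or if a joint passes its speed limit or range.

### The arm

A 6-joint arm with a two-finger parallel gripper is mounted at the origin on a cart in front of the work surface, level with it; the furniture and walls round the work are solid. World frame = base frame: x ahead of the robot, y to its left, z up, the work surface at z = 0. Lengths are in mm, angles in degrees, forces in N, time in s.
With the tool pointing down it reaches from about 275 to 825 mm from the base axis. Payload 5.2 kg.
Tool frame: the origin (TCP) lies at the very end of the fingers, on their centre line; the grasp point (between the pads) lies 19 mm behind it; z points along the fingers, x is the direction in which the jaws open and shut, and the axes are right-handed (so a half turn about z gives the same grasp; the last joint's range is limited). The gripper opens to 93 mm and grips with 3 to 60 N. Pads are 15 mm wide; open, the fingers measure 128 mm over their backs; the gripper's body (75 mm by 188 mm) begins 65 mm behind the grasp point.
Start: joints at [55.359, 14.817, 87.949, -0, 77.235, -11.62], TCP at [215.071, 506.211, 218.653] pointing down, gripper open.
Joint ranges: [-179.93, 179.93], [-52.35, 119.4], [10.71, 147.94], [-69.91, 249.91], [12.55, 155.21], [-178.61, 178.61]. Speed limits (degrees/s): [147.25, 147.25, 180, 180, 180, 180].

### API

Orientations are given as [roll, pitch, yaw] about the fixed x, y, z axes, in that order (R = Rz(yaw) Ry(pitch) Rx(roll)).
In Python, from rig import sensors, get_image, camera_info, workorder gives the robot as it stands.
- The arm moves only by the shell command python3 -m handwheel 'ROWS' [FORCE]. ROWS is JSON, a list of rows, each an object with "delta_pos": the shift along the tool's x, y, z in cm, a list of three; "turn": the turn about the tool's z in rad; "fingers": the closure in counts, from 0 (fully open) to 255 (shut). In form: [{"delta_pos": [tx, ty, tz], "turn": turn, "fingers": fingers}, ...]. A call has exactly 8 rows; each row is the pose to reach, as a shift and turn from the pose commanded when the call began, along the tool's axes at that moment; what a row does not reach only later rows make up. A row lasts 1/10 s, in which the tool goes at most 50 mm and 8.59 degrees, less where a joint would pass 70% of its speed; a pose out of reach is approached as far as the arm can. A call with a gripper value outside its range is refused whole. The fingers move at their own pace and stop on an object; FORCE is the grip in N (left out, the last holds). Time passes only in rows, so rows that repeat a pose let the fingers close, or fill a call up. It gives the time, the measured TCP pose, the force and the opening at its end, in the units of the state.
- sensors.observe(): the state, without advancing time (a new reading comes with each control period).
- get_image(name): name is "scene" or "top" or "wrist"; returns (picture, depth): 420x560x3 uint8, red, green, blue; 420x560 float32, mm along the optical axis (not along the pixel's ray), 0 where there is no reading.
- camera_info(name): a dict with "K" (3x3 intrinsics, pixels), "k1" (the pictures are not rectified: a ray, as slopes to the right and down, at radius r is drawn at 1 + k1 r^2 times it, then the intrinsics apply), "rvec" (rotation vector, rad) and "tvec" (3), from world to camera coordinates, as OpenCV has them. Camera axes: x right, y down, z forward; pixel columns grow to the right and rows downward; lengths in mm; the calibration is good to about 2 mm. A picture is of the moment at which its call begins: read the wrist's pose just before it. camera_info takes no time and is no camera call; for the wrist camera it gives the pose at the moment of the call.
- workorder.finish_job(): hands the job in, once; it reports no verdict.
The state is a dict: "time_s": time; "joint_pos": joint angles; "joint_vel": joint speeds; "joint_efforts": joint torques, N m; "position": TCP position; "orientation": TCP orientation; "wrist_force": force on the tool from outside, world axes, zero at the start; "moment": the same for the moment, N m; "gripper_width": finger opening in mm.
Only numpy, scipy, OpenCV 4.12 (cv2) and the standard library are available. Lean on these libraries where they do the work, as an engineer would, in place of code of your own. Each camera call takes 0.05 s, during which the arm holds its last target.

## Working session

There is one attempt and no reset: what is moved stays moved. The work goes in short steps, Python scripts to look and compute and a shell command to move; the robot and the scene stay as the last step left them, time stands still between calls to the robot, and variables do not carry over. Pictures are saved under pics/ and viewed, and the job is handed in when it is done.

```bash
ls; mkdir -p pics; python3 - <<'E'
from rig import sensors,get_image,camera_info
import cv2
print(sensors.observe())
for n in("scene","top","wrist"):
    i=camera_info(n);print(n,i)
    p,d=get_image(n);cv2.imwrite(f"pics/{n}0.png",p[:,:,::-1])
E
```

```text
pics
{'time_s': 0.0, 'joint_pos': array([ 5.53596039e+01,  1.48607835e+01,  8.80115340e+01, -9.99844712e-04,
        7.72332910e+01, -1.16199774e+01]), 'joint_vel': array([ 0.08127066,  0.03419633,  0.00221618, -0.01185457, -0.01794813,
        0.01727956]), 'joint_efforts': array([-2.84163609e-03, -4.37305677e+01, -2.84003359e+01,  7.16352230e-02,
        4.12625237e-02, -1.51006507e-04]), 'position': array([214.75327282, 505.7474498 , 217.80018898]), 'orientation': array([-1.79979683e+02,  1.03640259e-01,  6.69798216e+01]), 'wrist_force': array([0.21693062, 0.37605734, 0.18717955]), 'moment': array([ 0.02478933,  0.01571241, -0.00173167]), 'gripper_width': 93.19281163399825}
scene {'K': array([[490.96634554,   0.        , 279.88749364],
       [  0.        , 490.96634554, 208.14873353],
       [  0.        ,   0.        ,   1.        ]]), 'k1': -0.11237496850687731, 'rvec': array([ 1.8654582 , -1.02011713,  0.64130841]), 'tvec': array([-326.4647357 ,  260.68391636, 1089.28065891])}
top {'K': array([[480.96500689,   0.        , 277.74479271],
       [  0.        , 480.96500689, 211.73136149],
       [  0.        ,   0.        ,   1.        ]]), 'k1': 0.00581314845203423, 'rvec': array([ 2.1617046 , -2.11679121,  0.17174006]), 'tvec': array([ -55.11087649,  545.12488601, 1624.14115775])}
wrist {'K': array([[317.19736578,   0.        , 273.79612758],
       [  0.        , 317.19736578, 208.08136809],
       [  0.        ,   0.        ,   1.        ]]), 'k1': -0.06293464213948415, 'rvec': array([-2.40721635, -1.59327361, -0.23206294]), 'tvec': array([-547.39897043,  -32.77607816,  392.27818008])}
```

View pics/scene0.png

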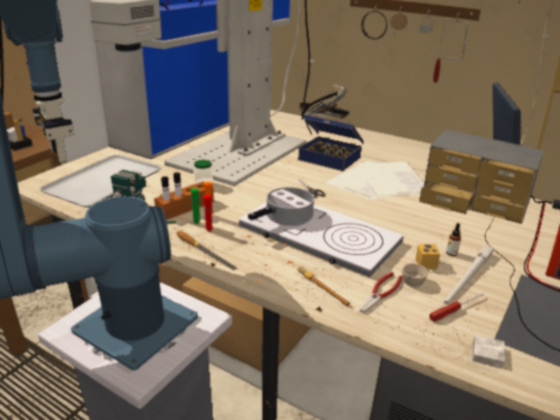

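View pics/top0.png

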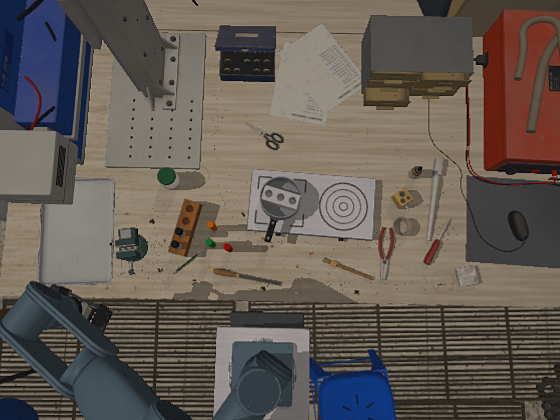

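View pics/wrist0.png

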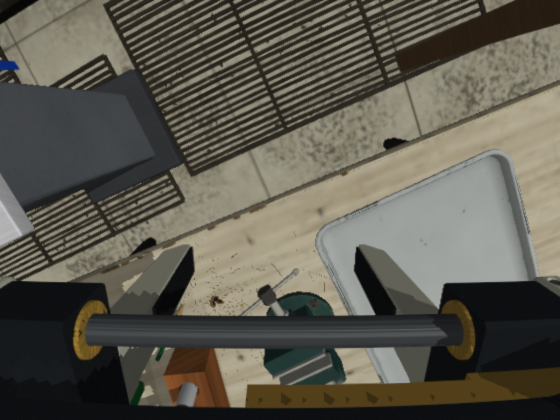

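```bash
cat > h.py <<'E'
import numpy as np,cv2
from rig import sensors,get_image,camera_info
def ray(ci,u,v):
    K=ci["K"];k=ci["k1"]
    xd=(np.array([u,v],float)-[K[0,2],K[1,2]])/[K[0,0],K[1,1]]
    x=xd.copy()
    for _ in range(20): x=xd/(1+k*(x@x))
    R=cv2.Rodrigues(ci["rvec"])[0]; t=np.array(ci["tvec"])
    return -R.T@t, R.T@np.array([x[0],x[1],1.]), np.array([x[0],x[1],1.])
def onz(ci,u,v,z):
    o,d,_=ray(ci,u,v); return o+d*(z-o[2])/d[2]
def bydepth(ci,u,v,dep):
    o,d,_=ray(ci,u,v); return o+d*dep
def proj(ci,P):
    R=cv2.Rodrigues(ci["rvec"])[0]; c=R@np.array(P,float)+ci["tvec"]; x=c[:2]/c[2]
    x=x*(1+ci["k1"]*(x@x)); return x*[ci["K"][0,0],ci["K"][1,1]]+[ci["K"][0,2],ci["K"][1,2]]
def crop(p,x0,y0,x1,y1,s,name):
    cv2.imwrite("pics/"+name,cv2.resize(p[y0:y1,x0:x1,::-1],None,fx=s,fy=s,interpolation=cv2.INTER_CUBIC))
E
python3 - <<'E'
from h import *
p=cv2.imread("pics/top0.png")[:,:,::-1]
crop(p,110,160,400,290,2.75,"t0c.png")
p=cv2.imread("pics/scene0.png")[:,:,::-1]
crop(p,90,150,250,270,5,"s0c.png")
E
```

```text
(no output)
```

View pics/t0c.png

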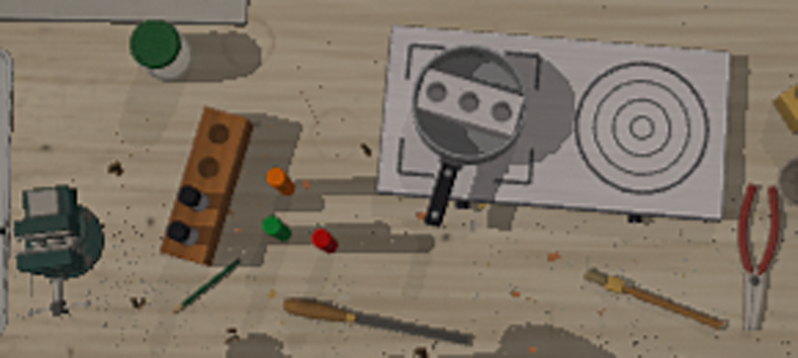

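View pics/s0c.png

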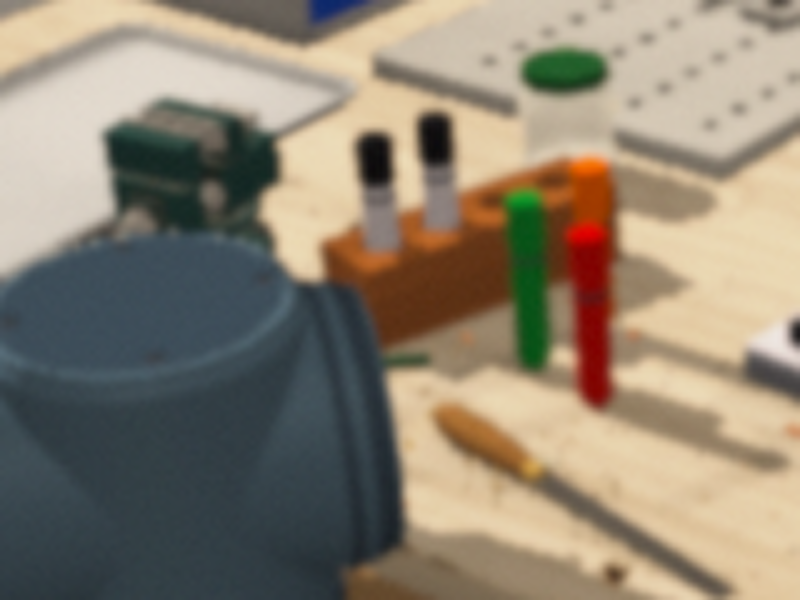

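```bash
python3 - <<'E'
from h import *
ci=camera_info("top")
f=lambda x,y:(110+(x+.5)/2.75-.5,160+(y+.5)/2.75-.5)
for n,x,y,z in [("capA",190,196,130),("capB",180,233,130),("rh",218,133,58),("rh",208,167,58),("rackc",205,107,58),("rackc",254,122,58),("rackc",211,264,58),("rackc",162,250,58),
 ("ph",437,92,86),("ph",469,101,86),("ph",502,111,86),("heat",641,127,30),("hob",392,26,30),("hob",730,51,30),("hob",720,218,30),("hob",378,191,30),("br",408,46,30),("br",538,56,30),("br",532,183,30),("br",401,176,30),("hdl",433,222,80),("hdl",448,165,80),("pan",470,104,90),("orange",278,178,116),("green",273,226,116),("red",322,238,116)]:
    print(n,np.round(onz(ci,*f(x,y),z),1))
E
```

```text
capA [462.  277.7 130. ]
capB [417.8 287.1 130. ]
rh [550.2 261.8  58. ]
rh [507.  272.1  58. ]
rackc [582.9 279.7  58. ]
rackc [565.1 217.5  58. ]
rackc [386.7 262.2  58. ]
rackc [402.6 323.4  58. ]
ph [602.7 -11.2  86. ]
ph [592.2 -51.   86. ]
ph [580.5 -91.9  86. ]
heat [ 574. -271.   30.]
hob [699.3  50.   30. ]
hob [ 675.6 -385.5   30. ]
hob [ 459.7 -370.5   30. ]
hob [484.8  61.4  30. ]
br [673.3  28.6  30. ]
br [ 663.7 -138.7   30. ]
br [ 499.1 -133.    30. ]
br [504.5  32.9  30. ]
hdl [442.1 -10.1  80. ]
hdl [512.7 -26.8  80. ]
pan [587.7 -52.3  90. ]
orange [487.5 176.3 116. ]
green [429.7 179.8 116. ]
red [416.6 120.9 116. ]
```

```bash
cat >> h.py <<'E'
from scipy.spatial.transform import Rotation as Rr
def pose():
    s=sensors.observe(); return s["position"],s["orientation"],Rr.from_euler("xyz",s["orientation"],degrees=True).as_matrix(),s
def go(target,yaw=None):
    "delta in tool axes (cm), turn rad"
    p,o,R,s=pose(); d=R.T@(np.array(target,float)-p)/10
    t=0 if yaw is None else -np.deg2rad((yaw-o[2]+180)%360-180)
    print("t",round(s["time_s"],2),"pos",np.round(p,1),"ori",np.round(o,2),"delta cm",np.round(d,2),"turn",round(t,3))
E
python3 - <<'E'
from h import *
ci=camera_info("wrist");p,o,R,s=pose()
Rc=cv2.Rodrigues(ci["rvec"])[0];C=-Rc.T@ci["tvec"]
print("cam in tool mm",R.T@(C-p),"axes",np.round(R.T@Rc.T,3))
go([480,273,260],79.2)
E
```

```text
cam in tool mm [  -1.39925257  -81.88032296 -165.70716733] axes [[ 1.     0.    -0.001]
 [ 0.     0.957  0.289]
 [ 0.001 -0.289  0.957]]
t 0.15 pos [214.8 505.8 218. ] ori [-1.7999e+02  8.0000e-02  6.6980e+01] delta cm [-11.07  33.51  -4.19] turn -0.213
```

```bash
python3 -m handwheel '[{"delta_pos":[-1,3.5,-4.2],"turn":-0.03,"fingers":0},{"delta_pos":[-3,8,-4.2],"turn":-0.08,"fingers":0},{"delta_pos":[-5,13,-4.2],"turn":-0.12,"fingers":0},{"delta_pos":[-7,18,-4.2],"turn":-0.16,"fingers":0},{"delta_pos":[-9,23,-4.2],"turn":-0.21,"fingers":0},{"delta_pos":[-10,28,-4.2],"turn":-0.21,"fingers":0},{"delta_pos":[-11,32,-4.2],"turn":-0.21,"fingers":0},{"delta_pos":[-11,33.5,-4.2],"turn":-0.21,"fingers":0}]' 20
python3 - <<'E'
from h import *
go([480,273,260],79.2)
p,d=get_image("wrist");cv2.imwrite("pics/w1.png",p[:,:,::-1]);np.save("d1.npy",d)
import pickle;pickle.dump(camera_info("wrist"),open("c1.pkl","wb"))
E
```

```text
time_s: 0.95
position: [483.2, 270.8, 260.2]
orientation: [180.0, 0.1, 78.8]
wrist_force: [-0.1, 0.2, -0.7]
gripper_width: 93.0
t 0.95 pos [483.2 270.8 260.2] ori [1.7996e+02 6.0000e-02 7.8800e+01] delta cm [ 0.15 -0.36  0.02] turn -0.007
```

View pics/w1.png

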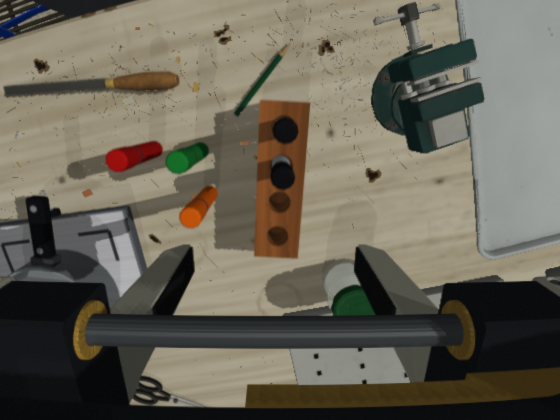

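```bash
python3 - <<'E'
from h import *
import pickle
p=cv2.imread("pics/w1.png");d=np.load("d1.npy");ci=pickle.load(open("c1.pkl","rb"))
print(d[130,285],d[175,284])
crop(p[:,:,::-1],235,90,335,270,4,"w1c.png")
g=p.max(2)
m=(g<50).astype(np.uint8);m[:, :250]=0;m[:,315:]=0;m[:95]=0;m[260:]=0
n,l,st,c=cv2.connectedComponentsWithStats(m)
for i in range(1,n):
    if st[i,4]>60: print(st[i],c[i],np.round(onz(ci,*c[i],130),1))
for q in [(280,201),(277,236)]: print(np.round(onz(ci,*q,58),1))
for q in [(263,101),(309,103),(299,257),(255,254)]: print(np.round(onz(ci,*q,58),1))
E
```

```text
288.02136 299.90585
[272 117  26  27 521] [284.62763916 129.76775432] [420.7 291.7 130. ]
[270 161  25  29 542] [281.66789668 174.7195572 ] [460.9 281.2 130. ]
[270 199  14  12  67] [276.28358209 204.34328358] [488.5 270.6 130. ]
[269 231  13  11  86] [275.05813953 235.88372093] [520.5 263.1 130. ]
[505.9 272.1  58. ]
[549.6 259.9  58. ]
[389.5 275.5  58. ]
[401.5 325.1  58. ]
[583.2 281.8  58. ]
[568.2 227.8  58. ]
```

View pics/w1c.png

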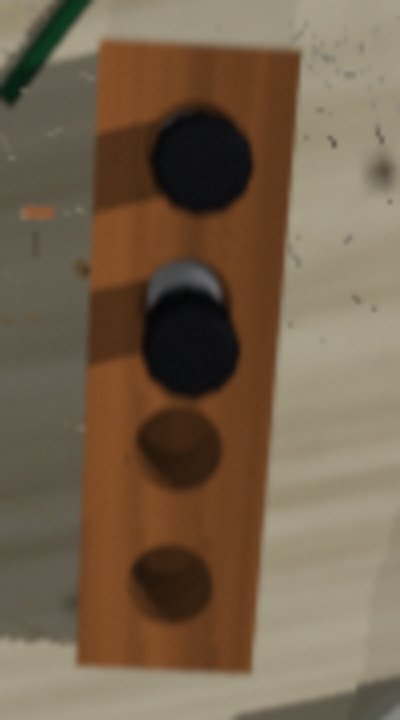

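```bash
python3 - <<'E'
from h import *
go([462.5,281,93],76)
E
```

```text
t 1.0 pos [484.9 270.5 259.9] ori [1.7992e+02 7.0000e-02 7.8740e+01] delta cm [ 0.61 -2.43 16.69] turn 0.048
```

```bash
python3 -m handwheel '[{"delta_pos":[0,0,0],"turn":0.03,"fingers":80},{"delta_pos":[0,0,0],"turn":0.04,"fingers":80},{"delta_pos":[0,0,0],"turn":0.04,"fingers":80},{"delta_pos":[0,0,0],"turn":0.04,"fingers":80},{"delta_pos":[0,0,0],"turn":0.04,"fingers":80},{"delta_pos":[0,0,0],"turn":0.04,"fingers":80},{"delta_pos":[0,0,0],"turn":0.04,"fingers":80},{"delta_pos":[0,0,0],"turn":0.04,"fingers":80}]'
cat >> h.py <<'E'
def snap(n,name):
    ci=camera_info(n);p,d=get_image(n);cv2.imwrite("pics/"+name+".png",p[:,:,::-1]);return p,d,ci
E
python3 - <<'E'
from h import *
p,d,ci=snap("wrist","w2")
g=p.max(2)
m=(g<50).astype(np.uint8);m[:, :250]=0;m[:,315:]=0;m[:85]=0;m[260:]=0
n,l,st,c=cv2.connectedComponentsWithStats(m)
for i in range(1,n):
    if st[i,4]>60: print(st[i],c[i],np.round(onz(ci,*c[i],130),1))
crop(p,235,90,335,270,4,"w2c.png")
go([461,281,93],76)
E
```

```text
time_s: 1.8
position: [480.3, 274.1, 260.7]
orientation: [180.0, -0.0, 76.7]
wrist_force: [-0.5, 0.1, 0.3]
gripper_width: 63.5
[267 119  26  27 520] [279.56346154 132.25192308] [418.  292.7 130. ]
[267 163  24  29 541] [278.52680222 177.08687616] [458.3 282.3 130. ]
[269 233  11  10  61] [273.95081967 237.24590164] [517. 264. 130.]
t 1.85 pos [480.3 274.  260.7] ori [180.    -0.    76.73] delta cm [ 0.24 -2.04 16.77] turn 0.013
```

View pics/w2c.png

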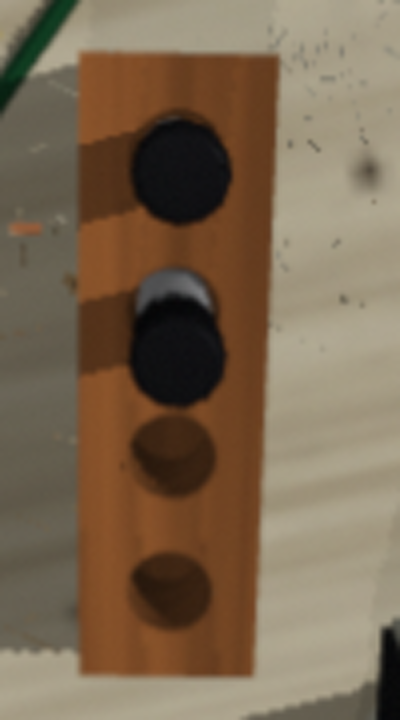

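```bash
python3 - <<'E'
from h import *
ci=camera_info("wrist")
for x,y,z in [(178,358,130),(182,172,130),(173,455,58),(170.5,590,58),(80,52,58),(279,55,58),(255,676,58),(80,675,58)]:
    print(np.round(onz(ci,235+x/4-.4,90+y/4-.4,z),1))
go([461,281,93],76)
E
```

```text
[460.4 282.4 130. ]
[418.4 293.  130. ]
[503.7 271.9  58. ]
[546.2 261.3  58. ]
[384.4 273.2  58. ]
[397.9 326.7  58. ]
[581.1 280.9  58. ]
[568.  226.6  58. ]
t 1.85 pos [480.3 274.  260.7] ori [180.    -0.    76.73] delta cm [ 0.24 -2.04 16.77] turn 0.013
```

```bash
python3 - <<'E'
from h import *
go([460.6,282.4,93],76)
E
python3 -m handwheel '[{"delta_pos":[0.4,-2.1,2],"turn":0.013,"fingers":80},{"delta_pos":[0.4,-2.1,5],"turn":0.013,"fingers":80},{"delta_pos":[0.4,-2.1,8],"turn":0.013,"fingers":80},{"delta_pos":[0.4,-2.1,11],"turn":0.013,"fingers":80},{"delta_pos":[0.4,-2.1,14],"turn":0.013,"fingers":80},{"delta_pos":[0.4,-2.1,16],"turn":0.013,"fingers":80},{"delta_pos":[0.4,-2.1,16.8],"turn":0.013,"fingers":80},{"delta_pos":[0.4,-2.1,16.8],"turn":0.013,"fingers":80}]'
python3 - <<'E'
from h import *
go([460.6,282.4,93],76)
p,d,ci=snap("wrist","w3")
E
```

```text
t 1.85 pos [480.3 274.  260.7] ori [180.    -0.    76.73] delta cm [ 0.36 -2.11 16.77] turn 0.013
time_s: 2.65
position: [460.3, 282.4, 91.8]
orientation: [-179.9, 0.1, 76.0]
wrist_force: [0.4, 0.0, -0.6]
gripper_width: 64.2
t 2.65 pos [460.3 282.4  91.8] ori [-1.799e+02  7.000e-02  7.597e+01] delta cm [ 0.    0.03 -0.12] turn -0.001
```

View pics/w3.png

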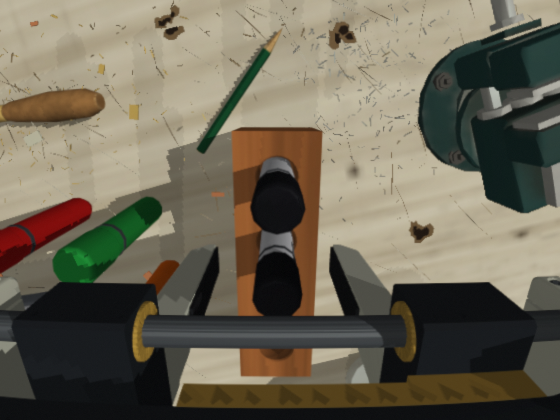

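```bash
python3 -m handwheel '[{"delta_pos":[0,0,0],"turn":0,"fingers":255},{"delta_pos":[0,0,0],"turn":0,"fingers":255},{"delta_pos":[0,0,0],"turn":0,"fingers":255},{"delta_pos":[0,0,0],"turn":0,"fingers":255},{"delta_pos":[0,0,0],"turn":0,"fingers":255},{"delta_pos":[0,0,0],"turn":0,"fingers":255},{"delta_pos":[0,0,0],"turn":0,"fingers":255},{"delta_pos":[0,0,0],"turn":0,"fingers":255}]' 20
python3 -m handwheel '[{"delta_pos":[0,0,-1],"turn":0,"fingers":255},{"delta_pos":[0,0,-2],"turn":0,"fingers":255},{"delta_pos":[0,0,-4],"turn":0,"fingers":255},{"delta_pos":[0,0,-6],"turn":0,"fingers":255},{"delta_pos":[0,0,-9],"turn":0,"fingers":255},{"delta_pos":[0,0,-12],"turn":0,"fingers":255},{"delta_pos":[0,0,-14],"turn":0,"fingers":255},{"delta_pos":[0,0,-14],"turn":0,"fingers":255}]' 20
python3 - <<'E'
from h import *
p,d,ci=snap("wrist","w4")
p,d,ci=snap("top","t4"); crop(p,220,160,320,260,6,"t4c.png")
go([540,-20,230],-15.4)
E
```

```text
time_s: 3.5
position: [461.0, 282.7, 92.8]
orientation: [180.0, -0.0, 76.0]
wrist_force: [-0.2, -0.5, 1.6]
gripper_width: 23.8
time_s: 4.3
position: [462.7, 283.4, 236.7]
orientation: [179.6, -0.2, 76.0]
wrist_force: [-0.1, -0.4, -1.0]
gripper_width: 23.5
t 4.4 pos [460.8 282.7 232.8] ori [ 1.7996e+02 -2.0000e-02  7.5970e+01] delta cm [-27.44  15.02   0.28] turn 1.595
```

View pics/w4.png

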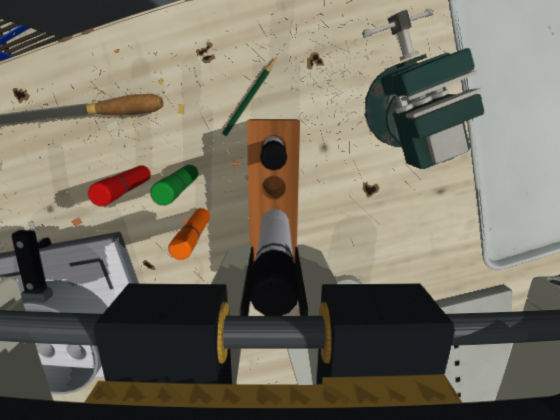

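View pics/t4c.png

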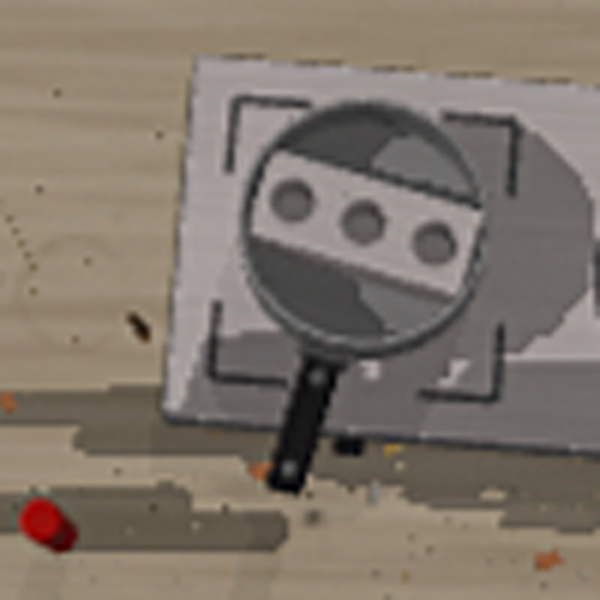

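```bash
python3 - <<'E'
from h import *
go([640,-40,240],75)
E
```

```text
t 4.4 pos [460.8 282.7 232.8] ori [ 1.7996e+02 -2.0000e-02  7.5970e+01] delta cm [-26.96  25.21  -0.71] turn 0.017
```

```bash
python3 -m handwheel '[{"delta_pos":[-2,2,-0.7],"turn":0,"fingers":255},{"delta_pos":[-5,5,-0.7],"turn":0,"fingers":255},{"delta_pos":[-9,8.5,-0.7],"turn":0,"fingers":255},{"delta_pos":[-13,12,-0.7],"turn":0,"fingers":255},{"delta_pos":[-17,16,-0.7],"turn":0,"fingers":255},{"delta_pos":[-21,20,-0.7],"turn":0.01,"fingers":255},{"delta_pos":[-25,23.5,-0.7],"turn":0.017,"fingers":255},{"delta_pos":[-27,25.2,-0.7],"turn":0.017,"fingers":255}]'
python3 -m handwheel '[{"delta_pos":[0,0,0],"turn":0,"fingers":255},{"delta_pos":[0,0,0],"turn":0,"fingers":255},{"delta_pos":[0,0,0],"turn":0,"fingers":255},{"delta_pos":[0,0,0],"turn":0,"fingers":255},{"delta_pos":[0,0,0],"turn":0,"fingers":255},{"delta_pos":[0,0,0],"turn":0,"fingers":255},{"delta_pos":[0,0,0],"turn":0,"fingers":255},{"delta_pos":[0,0,0],"turn":0,"fingers":255}]'
python3 - <<'E'
from h import *
p,d,ci=snap("wrist","w5")
go([640,-40,240],75)
E
```

```text
time_s: 5.2
position: [639.8, -42.2, 237.3]
orientation: [-179.8, -0.0, 75.0]
wrist_force: [-0.0, 0.3, -0.5]
gripper_width: 23.6
time_s: 6.0
position: [639.9, -40.0, 239.9]
orientation: [180.0, 0.0, 75.0]
wrist_force: [-0.3, 0.1, -0.2]
gripper_width: 23.6
t 6.05 pos [639.9 -40.1 239.8] ori [179.99   0.    75.02] delta cm [ 0.02  0.01 -0.02] turn 0.0
```

View pics/w5.png

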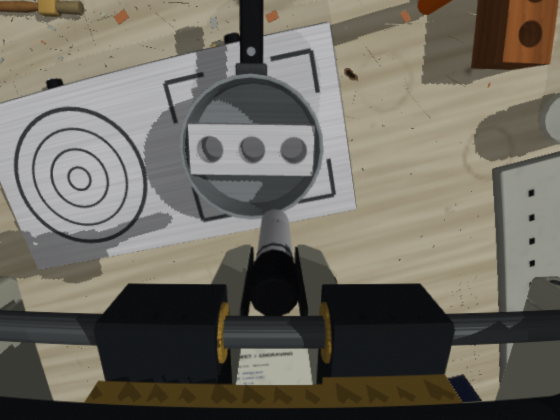

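```bash
python3 - <<'E'
from h import *
p=cv2.imread("pics/w5.png")[:,:,::-1]
crop(p,155,50,355,230,4,"w5c.png")
ci=camera_info("wrist")
print(proj(ci,[639.9,-40.1,161]),proj(ci,[639.9,-40.1,247]))
E
```

```text
[275.63673362 217.75587167] [276.33635745 267.14515293]
```

View pics/w5c.png

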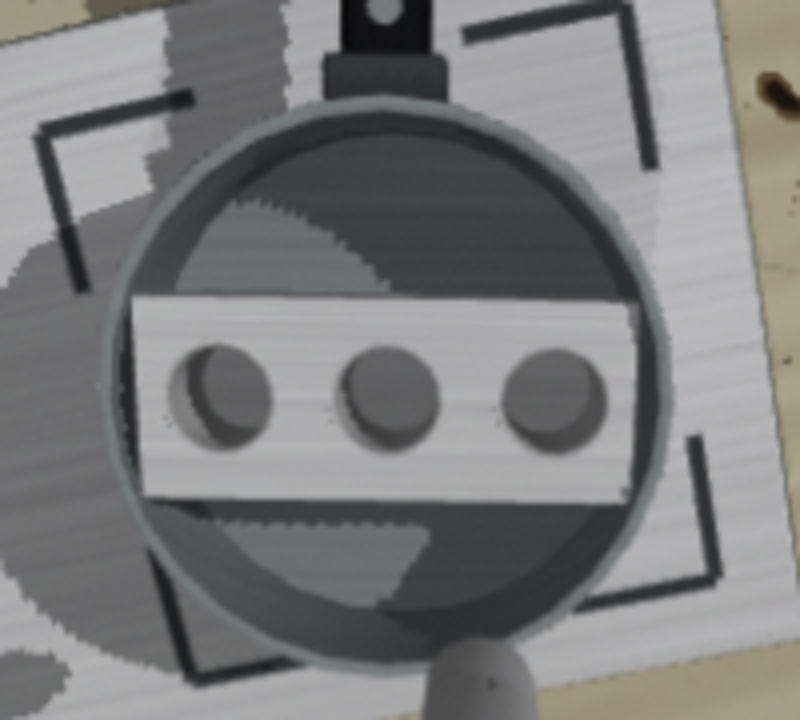

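```bash
python3 - <<'E'
from h import *
ci=camera_info("wrist")
f=lambda x,y:(155+x/4-.4,50+y/4-.4)
H=[onz(ci,*f(x,y),86) for x,y in[(221,397),(388,398),(554,400)]];print(np.round(H,1))
B=[onz(ci,*f(x,y),30) for x,y in[(38,133),(628,2),(718,580),(195,682)]];print(np.round(B,1),np.mean(B,0))
print("pan yaw",np.rad2deg(np.arctan2(-(H[2]-H[0])[0],(H[2]-H[0])[1])))
e=[np.linalg.norm(B[i]-B[(i+1)%4]) for i in range(4)];print(e)
print("heat",onz(ci,79,178,30))
go(np.append(H[2][:2],215))
E
```

```text
[[577.1 -91.2  86. ]
 [588.3 -50.9  86. ]
 [599.5 -11.   86. ]]
[[ 496.  -130.8   30. ]
 [ 506.5   36.6   30. ]
 [ 672.2   26.    30. ]
 [ 662.2 -139.3   30. ]] [584.22940926 -51.8923142   30.        ]
pan yaw -15.583777875728748
[np.float64(167.76224005887195), np.float64(166.02423696068857), np.float64(165.55495003144964), np.float64(166.3733909146708)]
heat [ 570.28381187 -271.92653352   30.        ]
t 6.05 pos [639.9 -40.1 239.8] ori [179.99   0.    75.02] delta cm [ 1.77 -4.66  2.48] turn 0
```

```bash
python3 -m handwheel '[{"delta_pos":[0.5,-1.5,0.5],"turn":0,"fingers":255},{"delta_pos":[1,-3,1.5],"turn":0,"fingers":255},{"delta_pos":[1.77,-4.66,2.5],"turn":0,"fingers":255},{"delta_pos":[1.77,-4.66,4],"turn":0,"fingers":255},{"delta_pos":[1.77,-4.66,5],"turn":0,"fingers":255},{"delta_pos":[1.77,-4.66,5.5],"turn":0,"fingers":255},{"delta_pos":[1.77,-4.66,5.5],"turn":0,"fingers":255},{"delta_pos":[1.77,-4.66,5.5],"turn":0,"fingers":255}]'
python3 - <<'E'
from h import *
p,d,ci=snap("wrist","w6")
go([599.5,-11,121])
E
```

```text
time_s: 6.85
position: [600.0, -11.5, 185.0]
orientation: [180.0, -0.0, 75.0]
wrist_force: [0.0, -0.2, -0.3]
gripper_width: 23.4
t 6.9 pos [600.1 -11.5 185.2] ori [179.94  -0.    74.98] delta cm [ 0.03 -0.07  6.42] turn 0
```

View pics/w6.png

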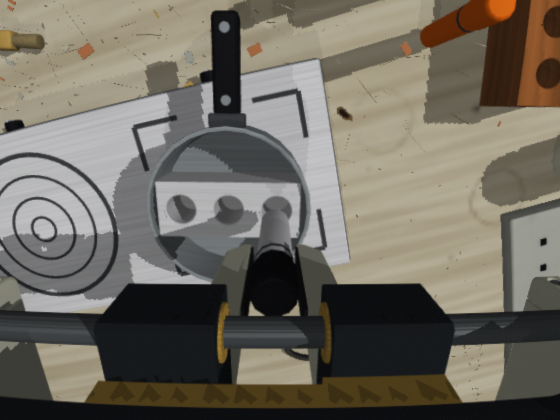

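```bash
python3 -m handwheel '[{"delta_pos":[0.03,-0.05,1],"turn":0,"fingers":255},{"delta_pos":[0.03,-0.05,2],"turn":0,"fingers":255},{"delta_pos":[0.03,-0.05,3],"turn":0,"fingers":255},{"delta_pos":[0.03,-0.05,4],"turn":0,"fingers":255},{"delta_pos":[0.03,-0.05,5],"turn":0,"fingers":255},{"delta_pos":[0.03,-0.05,5.7],"turn":0,"fingers":255},{"delta_pos":[0.03,-0.05,6.2],"turn":0,"fingers":255},{"delta_pos":[0.03,-0.05,6.4],"turn":0,"fingers":255}]'
python3 -m handwheel '[{"delta_pos":[0,0,0],"turn":0,"fingers":255},{"delta_pos":[0,0,0],"turn":0,"fingers":255},{"delta_pos":[0,0,0],"turn":0,"fingers":200},{"delta_pos":[0,0,0],"turn":0,"fingers":150},{"delta_pos":[0,0,0],"turn":0,"fingers":80},{"delta_pos":[0,0,0],"turn":0,"fingers":80},{"delta_pos":[0,0,0],"turn":0,"fingers":80},{"delta_pos":[0,0,0],"turn":0,"fingers":80}]'
python3 - <<'E'
from h import *
p,d,ci=snap("wrist","w7")
go([599.5,-11,121])
E
```

```text
time_s: 7.7
position: [599.4, -10.8, 120.7]
orientation: [180.0, 0.0, 75.0]
wrist_force: [-1.7, 0.0, 7.5]
gripper_width: 23.7
time_s: 8.5
position: [599.1, -10.8, 120.7]
orientation: [180.0, 0.0, 75.0]
wrist_force: [-0.4, -0.2, 1.1]
gripper_width: 58.4
t 8.55 pos [599.1 -10.8 120.7] ori [180.   0.  75.] delta cm [-0.01  0.05 -0.03] turn 0
```

View pics/w7.png

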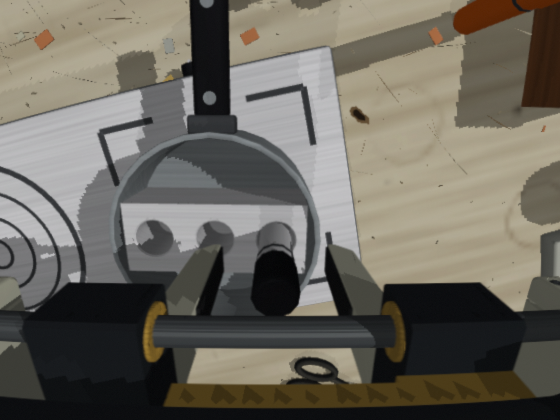

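```bash
python3 -m handwheel '[{"delta_pos":[0,0,-1],"turn":0,"fingers":80},{"delta_pos":[0,0,-3],"turn":0,"fingers":80},{"delta_pos":[0,0,-5],"turn":0,"fingers":80},{"delta_pos":[0,0,-7],"turn":0,"fingers":80},{"delta_pos":[3,-2,-8],"turn":0,"fingers":80},{"delta_pos":[6,-5,-8],"turn":0,"fingers":80},{"delta_pos":[9,-9,-8],"turn":0,"fingers":80},{"delta_pos":[12,-12,-8],"turn":0,"fingers":80}]'
python3 - <<'E'
from h import *
go([418.4,293,200],76)
E
```

```text
time_s: 9.35
position: [512.7, 137.5, 201.6]
orientation: [180.0, -0.0, 75.0]
wrist_force: [0.8, 0.2, 0.1]
gripper_width: 63.8
t 9.35 pos [512.7 137.5 201.6] ori [ 1.7998e+02 -2.0000e-02  7.4970e+01] delta cm [ 12.57 -13.14   0.16] turn -0.018
```

```bash
python3 -m handwheel '[{"delta_pos":[3,-3,0],"turn":0,"fingers":80},{"delta_pos":[6,-6,0],"turn":-0.018,"fingers":80},{"delta_pos":[9,-9,0],"turn":-0.018,"fingers":80},{"delta_pos":[11.5,-12,0],"turn":-0.018,"fingers":80},{"delta_pos":[12.66,-13.32,0],"turn":-0.018,"fingers":80},{"delta_pos":[12.66,-13.32,0],"turn":-0.018,"fingers":80},{"delta_pos":[12.66,-13.32,0],"turn":-0.018,"fingers":80},{"delta_pos":[12.66,-13.32,0],"turn":-0.018,"fingers":80}]'
python3 - <<'E'
from h import *
p,d,ci=snap("wrist","w8")
go([418.4,293,93],76)
E
```

```text
time_s: 10.15
position: [419.1, 292.3, 201.0]
orientation: [180.0, -0.0, 76.0]
wrist_force: [0.3, -0.6, -0.2]
gripper_width: 63.7
t 10.2 pos [419.1 292.1 200.9] ori [179.97   0.    75.95] delta cm [ 0.07 -0.1  10.79] turn -0.001
```

View pics/w8.png

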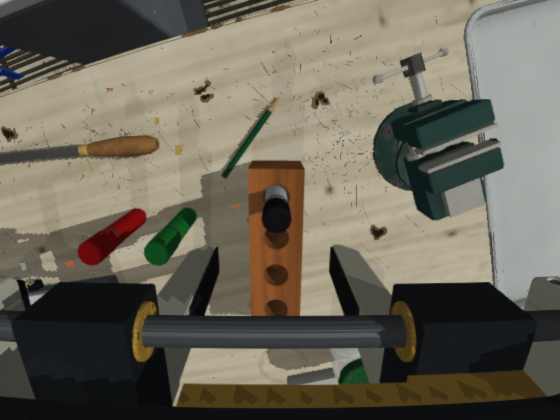

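```bash
python3 -m handwheel '[{"delta_pos":[0.05,-0.07,2],"turn":0,"fingers":80},{"delta_pos":[0.05,-0.07,4],"turn":0,"fingers":80},{"delta_pos":[0.05,-0.07,7],"turn":0,"fingers":80},{"delta_pos":[0.05,-0.07,9],"turn":0,"fingers":80},{"delta_pos":[0.05,-0.07,10.4],"turn":0,"fingers":80},{"delta_pos":[0.05,-0.07,10.8],"turn":0,"fingers":80},{"delta_pos":[0.05,-0.07,10.8],"turn":0,"fingers":80},{"delta_pos":[0.05,-0.07,10.8],"turn":0,"fingers":80}]'
python3 -m handwheel '[{"delta_pos":[0,0,0],"turn":0,"fingers":255},{"delta_pos":[0,0,0],"turn":0,"fingers":255},{"delta_pos":[0,0,0],"turn":0,"fingers":255},{"delta_pos":[0,0,0],"turn":0,"fingers":255},{"delta_pos":[0,0,0],"turn":0,"fingers":255},{"delta_pos":[0,0,0],"turn":0,"fingers":255},{"delta_pos":[0,0,0],"turn":0,"fingers":255},{"delta_pos":[0,0,0],"turn":0,"fingers":255}]' 20
python3 -m handwheel '[{"delta_pos":[0,0,-1],"turn":0,"fingers":255},{"delta_pos":[0,0,-2],"turn":0,"fingers":255},{"delta_pos":[0,0,-4],"turn":0,"fingers":255},{"delta_pos":[0,0,-7],"turn":0,"fingers":255},{"delta_pos":[0,0,-10],"turn":0,"fingers":255},{"delta_pos":[0,0,-13],"turn":0,"fingers":255},{"delta_pos":[0,0,-14.5],"turn":0,"fingers":255},{"delta_pos":[0,0,-14.5],"turn":0,"fingers":255}]' 20
python3 -m handwheel '[{"delta_pos":[0,0,0],"turn":0,"fingers":255},{"delta_pos":[0,0,0],"turn":0,"fingers":255},{"delta_pos":[-1,1,0],"turn":0,"fingers":255},{"delta_pos":[-3,3,0],"turn":0,"fingers":255},{"delta_pos":[-6,6,0],"turn":0,"fingers":255},{"delta_pos":[-9,9,0],"turn":0,"fingers":255},{"delta_pos":[-12,12,0],"turn":0,"fingers":255},{"delta_pos":[-14,14,0],"turn":0,"fingers":255}]' 20
python3 - <<'E'
from h import *
p,d,ci=snap("top","t9"); crop(p,110,160,400,290,2.75,"t9c.png")
go([640,-40,240],75)
E
```

```text
time_s: 11.0
position: [418.7, 293.5, 93.4]
orientation: [179.9, -0.0, 76.0]
wrist_force: [0.8, -1.0, 0.2]
gripper_width: 63.8
time_s: 11.8
position: [417.8, 293.6, 92.7]
orientation: [180.0, -0.0, 76.0]
wrist_force: [-0.6, 0.9, 0.1]
gripper_width: 23.5
time_s: 12.6
position: [419.2, 294.3, 241.2]
orientation: [179.7, -0.2, 76.0]
wrist_force: [0.4, 0.5, -0.5]
gripper_width: 23.7
time_s: 13.4
position: [520.9, 120.5, 236.6]
orientation: [-179.9, 0.1, 75.9]
wrist_force: [0.2, 0.5, 0.1]
gripper_width: 23.6
t 13.45 pos [522.9 117.4 236.5] ori [179.95   0.19  75.83] delta cm [-12.4   15.21  -0.3 ] turn 0.014
```

View pics/t9c.png

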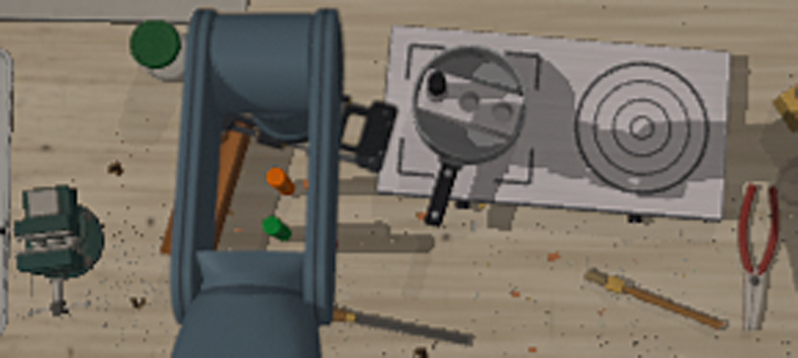

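```bash
python3 -m handwheel '[{"delta_pos":[0,0,-1],"turn":0,"fingers":255},{"delta_pos":[0,0,-3],"turn":0,"fingers":255},{"delta_pos":[-3,3,-3.3],"turn":0,"fingers":255},{"delta_pos":[-6,6,-3.3],"turn":0,"fingers":255},{"delta_pos":[-9,9,-3.3],"turn":0,"fingers":255},{"delta_pos":[-12,11,-3.3],"turn":0,"fingers":255},{"delta_pos":[-15,13,-3.3],"turn":0.015,"fingers":255},{"delta_pos":[-17,14.7,-3.3],"turn":0.015,"fingers":255}]'
python3 -m handwheel '[{"delta_pos":[0,0,0],"turn":0,"fingers":255},{"delta_pos":[0,0,0],"turn":0,"fingers":255},{"delta_pos":[0,0,0],"turn":0,"fingers":255},{"delta_pos":[0,0,0],"turn":0,"fingers":255},{"delta_pos":[0,0,0],"turn":0,"fingers":255},{"delta_pos":[0,0,0],"turn":0,"fingers":255},{"delta_pos":[0,0,0],"turn":0,"fingers":255},{"delta_pos":[0,0,0],"turn":0,"fingers":255}]'
python3 - <<'E'
from h import *
p,d,ci=snap("wrist","w10")
import pickle;pickle.dump(ci,open("c10.pkl","wb"))
crop(p,140,40,340,220,4,"w10c.png")
go([577.2,-91.2,200],75)
P=pose()[0];print(proj(ci,P-[0,0,79]))
E
```

```text
time_s: 14.25
position: [621.5, -77.9, 270.7]
orientation: [-180.0, 0.0, 75.1]
wrist_force: [-0.1, 1.2, -0.9]
gripper_width: 23.9
time_s: 15.05
position: [621.4, -76.3, 270.7]
orientation: [180.0, 0.0, 75.2]
wrist_force: [0.1, 1.4, -1.3]
gripper_width: 23.4
t 15.1 pos [621.4 -76.4 270.7] ori [180.    -0.    75.18] delta cm [-2.56 -3.9   7.07] turn 0.003
[275.49079693 217.72015364]
```

View pics/w10.png

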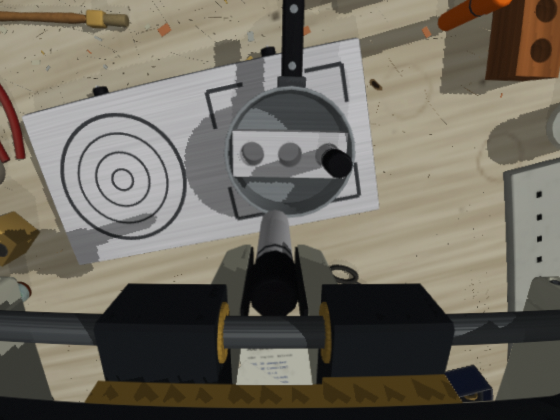

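View pics/w10c.png

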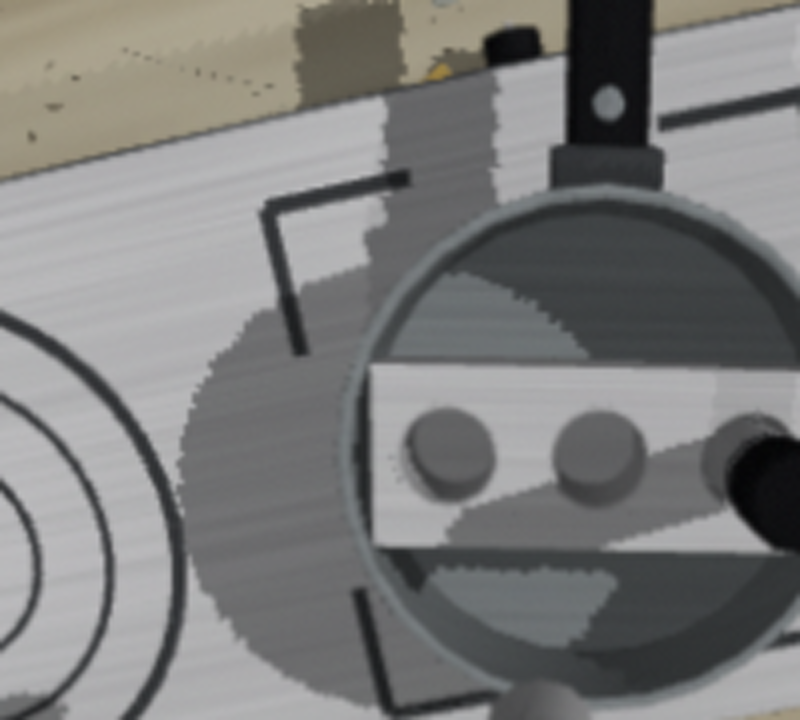

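```bash
python3 - <<'E'
from h import *
ci=camera_info("wrist")
f=lambda x,y:(140+x/4-.4,40+y/4-.4)
for q in [(449,455),(599,457)]:print(np.round(onz(ci,*f(*q),86),1))
print("heat",onz(ci,122.5,179.5,30))
H=onz(ci,*f(449,455),86);go([H[0],H[1],185]); 
E
```

```text
[577.1 -91.2  86. ]
[588.1 -51.5  86. ]
heat [ 570.95806691 -271.8230931    30.        ]
t 15.1 pos [621.4 -76.4 270.7] ori [180.    -0.    75.18] delta cm [-2.57 -3.91  8.57] turn 0
```

```bash
python3 -m handwheel '[{"delta_pos":[-1,-1.5,0],"turn":0,"fingers":255},{"delta_pos":[-2,-3,1],"turn":0,"fingers":255},{"delta_pos":[-2.57,-3.91,3],"turn":0,"fingers":255},{"delta_pos":[-2.57,-3.91,5],"turn":0,"fingers":255},{"delta_pos":[-2.57,-3.91,7],"turn":0,"fingers":255},{"delta_pos":[-2.57,-3.91,8.6],"turn":0,"fingers":255},{"delta_pos":[-2.57,-3.91,8.6],"turn":0,"fingers":255},{"delta_pos":[-2.57,-3.91,8.6],"turn":0,"fingers":255}]'
python3 - <<'E'
from h import *
p,d,ci=snap("wrist","w11")
crop(p,180,150,320,270,4,"w11c.png")
go([577.1,-91.2,121])
E
```

```text
time_s: 15.9
position: [577.2, -91.5, 184.9]
orientation: [-180.0, 0.0, 75.2]
wrist_force: [0.9, 0.2, 0.5]
gripper_width: 23.6
t 15.95 pos [577.6 -91.6 185.6] ori [1.7993e+02 1.0000e-02 7.5170e+01] delta cm [ 0.02 -0.07  6.46] turn 0
```

View pics/w11c.png

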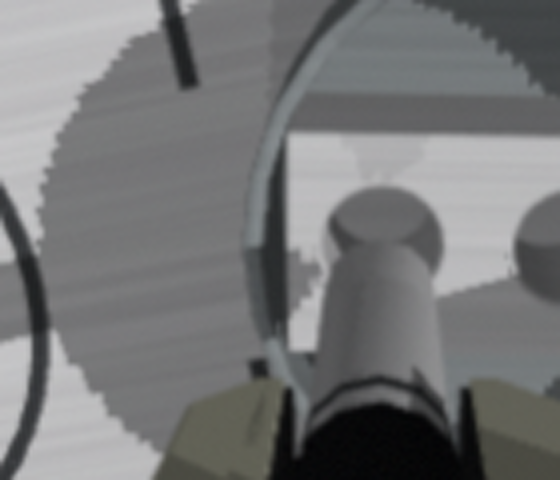

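```bash
python3 -m handwheel '[{"delta_pos":[0.02,-0.03,1],"turn":0,"fingers":255},{"delta_pos":[0.02,-0.03,2],"turn":0,"fingers":255},{"delta_pos":[0.02,-0.03,3],"turn":0,"fingers":255},{"delta_pos":[0.02,-0.03,4],"turn":0,"fingers":255},{"delta_pos":[0.02,-0.03,5],"turn":0,"fingers":255},{"delta_pos":[0.02,-0.03,5.7],"turn":0,"fingers":255},{"delta_pos":[0.02,-0.03,6.2],"turn":0,"fingers":255},{"delta_pos":[0.02,-0.03,6.4],"turn":0,"fingers":255}]'
python3 -m handwheel '[{"delta_pos":[0,0,0],"turn":0,"fingers":255},{"delta_pos":[0,0,0],"turn":0,"fingers":255},{"delta_pos":[0,0,0],"turn":0,"fingers":200},{"delta_pos":[0,0,0],"turn":0,"fingers":150},{"delta_pos":[0,0,0],"turn":0,"fingers":90},{"delta_pos":[0,0,0],"turn":0,"fingers":90},{"delta_pos":[0,0,0],"turn":0,"fingers":90},{"delta_pos":[0,0,0],"turn":0,"fingers":90}]'
python3 -m handwheel '[{"delta_pos":[0,0,-1],"turn":0,"fingers":90},{"delta_pos":[0,0,-3],"turn":0,"fingers":90},{"delta_pos":[0,0,-5],"turn":0,"fingers":90},{"delta_pos":[0,0,-8],"turn":0,"fingers":90},{"delta_pos":[0,0,-11],"turn":0,"fingers":90},{"delta_pos":[0,-2,-13],"turn":0,"fingers":90},{"delta_pos":[0,-5,-13],"turn":0,"fingers":80},{"delta_pos":[0,-7,-13],"turn":0,"fingers":80}]'
python3 -m handwheel '[{"delta_pos":[0,0,0],"turn":0,"fingers":80},{"delta_pos":[0,0,0],"turn":0,"fingers":80},{"delta_pos":[0,0,0],"turn":0,"fingers":80},{"delta_pos":[0,0,0],"turn":0,"fingers":80},{"delta_pos":[0,0,0],"turn":0,"fingers":80},{"delta_pos":[0,0,0],"turn":0,"fingers":80},{"delta_pos":[0,0,0],"turn":0,"fingers":80},{"delta_pos":[0,0,0],"turn":0,"fingers":80}]'
python3 - <<'E'
from h import *
p,d,ci=snap("wrist","w12")
go([470,-18,130],74.4)
E
```

```text
time_s: 16.75
position: [577.1, -91.1, 120.7]
orientation: [180.0, -0.0, 75.2]
wrist_force: [-1.7, 0.4, 7.8]
gripper_width: 23.6
time_s: 17.55
position: [576.8, -91.1, 120.7]
orientation: [180.0, 0.0, 75.2]
wrist_force: [0.1, 0.8, -0.6]
gripper_width: 58.2
time_s: 18.35
position: [508.3, -72.9, 252.4]
orientation: [179.9, 0.0, 75.2]
wrist_force: [-0.4, 0.4, 0.0]
gripper_width: 63.8
time_s: 19.15
position: [509.2, -73.2, 250.5]
orientation: [-180.0, -0.0, 75.2]
wrist_force: [-0.0, 0.4, 0.7]
gripper_width: 63.8
t 19.2 pos [509.2 -73.2 250.6] ori [-179.99    0.     75.17] delta cm [ 4.33 -5.2  12.06] turn 0.013
```

View pics/w12.png

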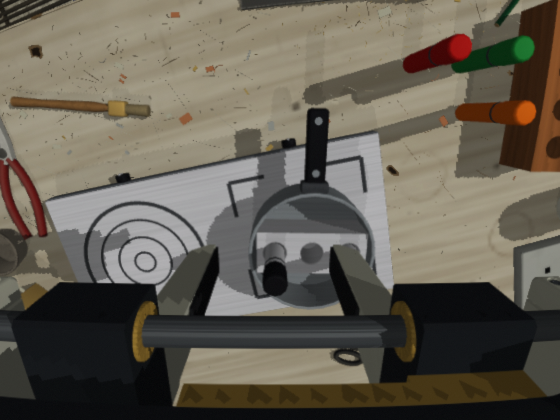

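```bash
python3 - <<'E'
from h import *
p=cv2.imread("pics/w12.png")
g=p.max(2);m=(g<45).astype(np.uint8);m[:,:295]=0;m[:,340:]=0;m[:100]=0;m[185:]=0
n,l,st,c=cv2.connectedComponentsWithStats(m);i=1+st[1:,4].argmax();print(st[i])
ci=camera_info("wrist")
P=[]
for v in range(115,180,10):
    u=np.where(l[v]==i)[0];
    a=onz(ci,u.min()-.5,v,84);b=onz(ci,u.max()+.5,v,84);P.append((a+b)/2);print(v,u.min(),u.max(),np.round(P[-1],1),np.linalg.norm(a-b))
q=P[-1]-P[0];print(np.rad2deg(np.arctan2(q[1],q[0])))
print(onz(ci,318,107,84))
c=np.array([588.2,-51.3]);a=np.deg2rad(-15.6);t=c-122*np.array([np.cos(a),np.sin(a)]);print(t)
go([t[0],t[1],120],74.4)
E
```

```text
[ 300  109   29   76 1444]
115 307 328 [442.7 -11.4  84. ] 22.298296178429876
125 307 327 [452.2 -14.1  84. ] 21.449310664487044
135 307 327 [462.  -16.3  84. ] 21.620967976331098
145 305 326 [471.5 -20.1  84. ] 22.83123956457368
155 306 325 [481.6 -22.4  84. ] 20.929487840494414
165 306 325 [491.8 -24.7  84. ] 21.109159517946146
175 305 324 [502.  -28.1  84. ] 21.291517823011908
-15.714167242274227
[435.19797955  -9.20256763  84.        ]
[470.69416685 -18.49178188]
t 19.2 pos [509.2 -73.2 250.6] ori [-179.99    0.     75.17] delta cm [ 4.3  -5.12 13.06] turn 0.013
```

```bash
python3 -m handwheel '[{"delta_pos":[2,-2.5,0],"turn":0.013,"fingers":80},{"delta_pos":[4.3,-5.1,2],"turn":0.013,"fingers":80},{"delta_pos":[4.3,-5.1,5],"turn":0.013,"fingers":80},{"delta_pos":[4.3,-5.1,9],"turn":0.013,"fingers":80},{"delta_pos":[4.3,-5.1,12],"turn":0.013,"fingers":80},{"delta_pos":[4.3,-5.1,15],"turn":0.013,"fingers":80},{"delta_pos":[4.3,-5.1,15],"turn":0.013,"fingers":80},{"delta_pos":[4.3,-5.1,15],"turn":0.013,"fingers":80}]'
python3 - <<'E'
from h import *
p,d,ci=snap("wrist","w13")
go([470.6,-18.9,57],74.4)
E
```

```text
time_s: 20.0
position: [470.9, -18.5, 101.0]
orientation: [-180.0, 0.0, 74.4]
wrist_force: [0.8, -0.6, -0.0]
gripper_width: 63.8
t 20.05 pos [471.8 -18.8 101.9] ori [179.91   0.    74.43] delta cm [-0.04 -0.12  4.49] turn 0.0
```

View pics/w13.png

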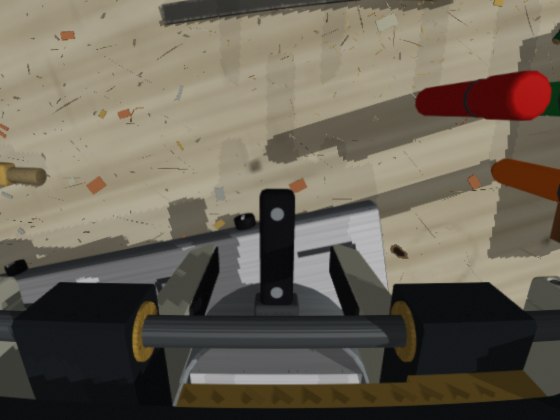

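```bash
python3 -m handwheel '[{"delta_pos":[0,0,1],"turn":0,"fingers":80},{"delta_pos":[0,0,2],"turn":0,"fingers":80},{"delta_pos":[0,0,3],"turn":0,"fingers":80},{"delta_pos":[0,0,4],"turn":0,"fingers":80},{"delta_pos":[0,0,4.3],"turn":0,"fingers":80},{"delta_pos":[0,0,4.3],"turn":0,"fingers":80},{"delta_pos":[0,0,4.3],"turn":0,"fingers":140},{"delta_pos":[0,0,4.3],"turn":0,"fingers":160}]'
python3 -m handwheel '[{"delta_pos":[0,0,0],"turn":0,"fingers":255},{"delta_pos":[0,0,0],"turn":0,"fingers":255},{"delta_pos":[0,0,0],"turn":0,"fingers":255},{"delta_pos":[0,0,0],"turn":0,"fingers":255},{"delta_pos":[0,0,0],"turn":0,"fingers":255},{"delta_pos":[0,0,0],"turn":0,"fingers":255},{"delta_pos":[0,0,0],"turn":0,"fingers":255},{"delta_pos":[0,0,0],"turn":0,"fingers":255}]' 35
python3 - <<'E'
from h import *
p,d,ci=snap("top","t14"); crop(p,220,160,400,260,4,"t14c.png")
go([570.6,-271.9,57],74.4)
E
```

```text
time_s: 20.85
position: [471.2, -18.6, 58.0]
orientation: [180.0, 0.0, 74.4]
wrist_force: [-0.3, -0.2, 0.4]
gripper_width: 52.5
time_s: 21.65
position: [470.9, -18.4, 57.8]
orientation: [180.0, -0.0, 74.4]
wrist_force: [0.1, 2.6, 2.3]
gripper_width: 21.9
t 21.7 pos [470.9 -18.4  57.8] ori [ 1.7999e+02 -1.0000e-02  7.4430e+01] delta cm [-21.74  16.4    0.08] turn 0.001
```

View pics/t14c.png

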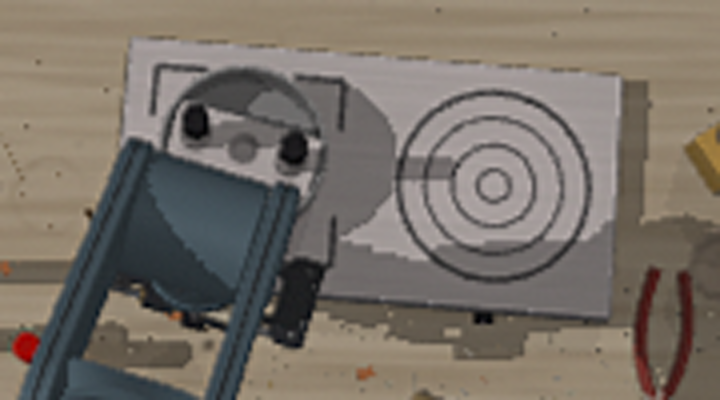

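```bash
python3 -m handwheel '[{"delta_pos":[-0.3,0.06,0],"turn":0,"fingers":255},{"delta_pos":[-1,0.2,0],"turn":0,"fingers":255},{"delta_pos":[-2,0.39,0],"turn":0,"fingers":255},{"delta_pos":[-3,0.58,0],"turn":0,"fingers":255},{"delta_pos":[-4,0.78,0],"turn":0,"fingers":255},{"delta_pos":[-5,0.97,0],"turn":0,"fingers":255},{"delta_pos":[-6,1.17,0],"turn":0,"fingers":255},{"delta_pos":[-7,1.36,0],"turn":0,"fingers":255}]' 45
python3 -m handwheel '[{"delta_pos":[-1,0.2,0],"turn":0,"fingers":255},{"delta_pos":[-2,0.39,0],"turn":0,"fingers":255},{"delta_pos":[-3,0.58,0],"turn":0,"fingers":255},{"delta_pos":[-4,0.78,0],"turn":0,"fingers":255},{"delta_pos":[-5,0.97,0],"turn":0,"fingers":255},{"delta_pos":[-6,1.17,0],"turn":0,"fingers":255},{"delta_pos":[-7,1.36,0],"turn":0,"fingers":255},{"delta_pos":[-8,1.56,0],"turn":0,"fingers":255}]' 45
python3 -m handwheel '[{"delta_pos":[-1,0.2,0],"turn":0,"fingers":255},{"delta_pos":[-2,0.39,0],"turn":0,"fingers":255},{"delta_pos":[-3,0.58,0],"turn":0,"fingers":255},{"delta_pos":[-4,0.78,0],"turn":0,"fingers":255},{"delta_pos":[-5,0.97,0],"turn":0,"fingers":255},{"delta_pos":[-6,1.17,0],"turn":0,"fingers":255},{"delta_pos":[-6.5,1.26,0],"turn":0,"fingers":255},{"delta_pos":[-6.73,1.31,0],"turn":0,"fingers":255}]' 45
python3 - <<'E'
from h import *
p,d,ci=snap("top","t15"); crop(p,220,160,400,260,4,"t15c.png")
p,d,ci=snap("scene","s15"); crop(p,230,170,430,290,4,"s15c.png")
p,d,ci=snap("wrist","w15")
go([570.6,-271.9,57],74.4)
E
```

```text
time_s: 22.5
position: [465.1, -90.5, 57.8]
orientation: [180.0, -0.0, 74.4]
wrist_force: [0.6, 5.3, 4.5]
gripper_width: 21.5
time_s: 23.3
position: [458.2, -171.5, 57.7]
orientation: [-180.0, -0.0, 74.4]
wrist_force: [0.4, 6.0, 6.2]
gripper_width: 21.5
time_s: 24.1
position: [452.5, -239.8, 57.6]
orientation: [-179.9, -0.0, 74.4]
wrist_force: [0.1, 5.4, 6.6]
gripper_width: 21.6
t 24.25 pos [ 452.7 -240.1   57.7] ori [-1.7997e+02  1.0000e-02  7.4390e+01] delta cm [ 0.11 12.22  0.07] turn -0.0
```

View pics/t15c.png

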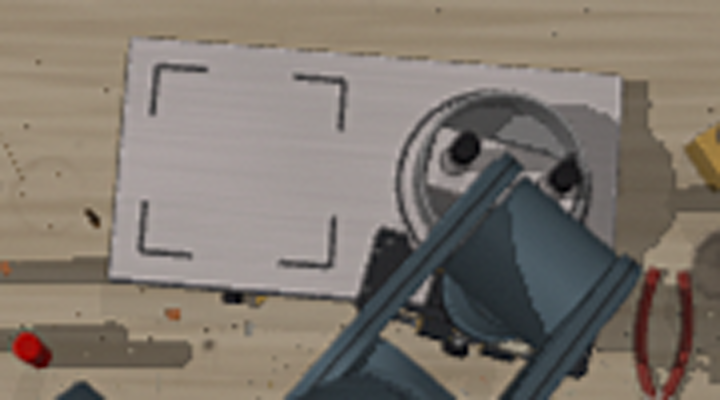

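View pics/s15c.png

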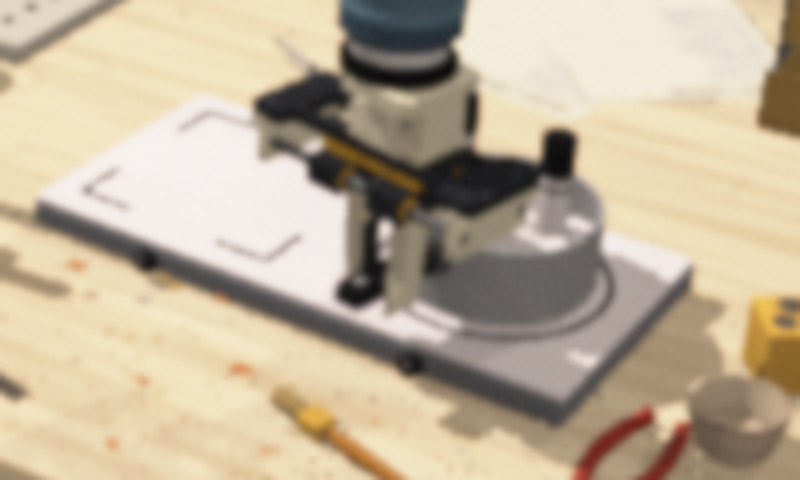

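View pics/w15.png

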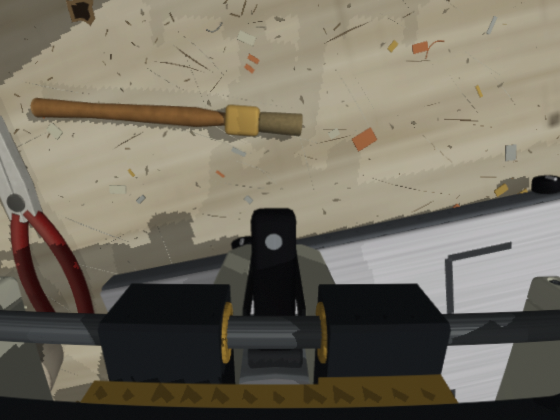

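```bash
python3 - <<'E'
from h import *
ci=camera_info("top")
f=lambda x,y:(220+x/4-.4,160+y/4-.4)
a=onz(ci,*f(465,149),158);b=onz(ci,*f(567,173),158);print(a,b,(a+b)/2)
print("heat",onz(ci,*f(493,185),30))
a=onz(ci,220+196/4-.4,160+122/4-.4,158);b=onz(ci,220+293/4-.4,160+148/4-.4,158);print("before",(a+b)/2)
E
python3 -m handwheel '[{"delta_pos":[0,0,0],"turn":0,"fingers":200},{"delta_pos":[0,0,0],"turn":0,"fingers":140},{"delta_pos":[0,0,0],"turn":0,"fingers":100},{"delta_pos":[0,0,0],"turn":0,"fingers":100},{"delta_pos":[0,0,-1],"turn":0,"fingers":100},{"delta_pos":[0,0,-4],"turn":0,"fingers":100},{"delta_pos":[0,0,-8],"turn":0,"fingers":100},{"delta_pos":[0,0,-12],"turn":0,"fingers":80}]'
python3 -m handwheel '[{"delta_pos":[0,0,-4],"turn":0,"fingers":80},{"delta_pos":[0,0,-7],"turn":0,"fingers":80},{"delta_pos":[0,2,-8],"turn":0,"fingers":80},{"delta_pos":[0,4,-8],"turn":0,"fingers":80},{"delta_pos":[0,6,-8],"turn":0,"fingers":80},{"delta_pos":[0,7,-8],"turn":0,"fingers":80},{"delta_pos":[0,7,-8],"turn":0,"fingers":80},{"delta_pos":[0,7,-8],"turn":0,"fingers":80}]'
python3 - <<'E'
from h import *
go([0,0,0])
p,d,ci=snap("wrist","w16")
go([0,0,0])
E
```

```text
[ 580.6842399  -231.05963642  158.        ] [ 562.67222138 -313.62514936  158.        ] [ 571.67823064 -272.34239289  158.        ]
heat [ 574.02323774 -271.26192345   30.        ]
before [588.44329346 -52.05977104 158.        ]
time_s: 25.05
position: [452.8, -239.0, 179.3]
orientation: [-179.9, -0.0, 74.4]
wrist_force: [0.6, -0.8, 0.2]
gripper_width: 60.8
time_s: 25.85
position: [520.1, -257.7, 257.5]
orientation: [-179.9, -0.0, 74.4]
wrist_force: [-0.7, -0.1, 0.1]
gripper_width: 63.9
t 25.85 pos [ 520.1 -257.7  257.5] ori [-1.7993e+02 -1.0000e-02  7.4440e+01] delta cm [ 10.87 -56.98  25.82] turn 0
t 25.9 pos [ 519.9 -257.7  257.6] ori [-1.7995e+02 -1.0000e-02  7.4430e+01] delta cm [ 10.86 -56.98  25.81] turn 0
```

View pics/w16.png

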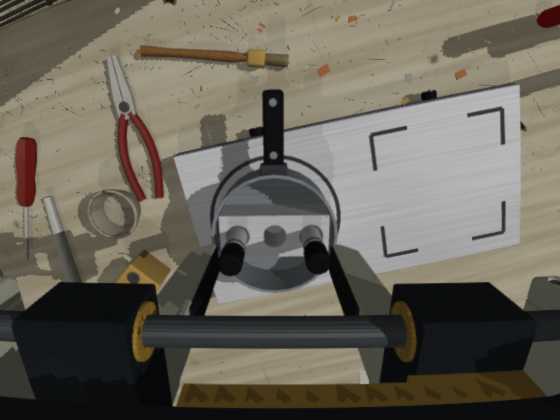

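```bash
python3 - <<'E'
from h import *
p=cv2.imread("pics/w16.png")[:,:,::-1]
crop(p,190,140,360,310,4.5,"w16c.png")
E
```

```text
(no output)
```

View pics/w16c.png

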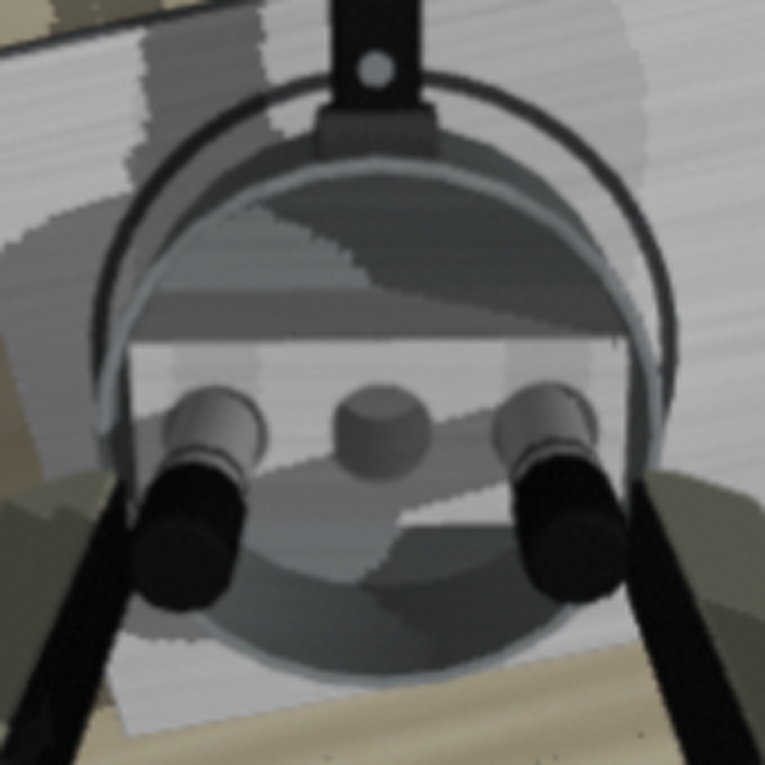

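```bash
python3 - <<'E'
from h import *
from scipy.optimize import least_squares as ls
ci=camera_info("wrist")
f=lambda x,y:(190+x/4.5-.4,140+y/4.5-.4)
h=onz(ci,*f(382,433),86);print(h)
h0=onz(ci,*f(214,438),86);h2=onz(ci,*f(546,434),86);print(h0,h2,(h0+h2)/2)
# sub-pixel outer edge: scan along rays for dark->bright outside
C=[(105,260),(150,170),(230,102),(320,72),(470,80),(560,122),(630,205),(668,290)]
P=np.array([onz(ci,*f(*q),30)[:2] for q in C])
r=ls(lambda v:np.hypot(*(P-v[:2]).T)-v[2],[570,-272,83]);print(r.x,r.fun)
r=ls(lambda v:np.hypot(*(P-v[:2]).T)-83,[570,-272]);print(r.x)
B=[onz(ci,u,v,30) for u,v in[(371,134),(502,108),(505,233),(387,257)]];print(np.mean(B,0),B)
E
```

```text
[ 570.48857161 -272.56904766   86.        ]
[ 560.38262907 -314.0738539    86.        ] [ 581.94305093 -232.54009349   86.        ] [ 571.16284    -273.30697369   86.        ]
[ 569.05311078 -272.59345918   84.51335658] [-0.61916914  0.48211547  0.64570417 -0.30137597 -0.44614949  0.418454
 -0.78038411  0.60080508]
[ 567.20701693 -271.95534024]
[584.9890215  -50.96016707  30.        ] [array([ 495.51207509, -129.3823664 ,   30.        ]), array([506.11767334,  35.78374137,  30.        ]), array([674.54106807,  28.01934732,  30.        ]), array([ 663.78526951, -138.26139055,   30.        ])]
```

```bash
python3 -m handwheel '[{"delta_pos":[0,0,0],"turn":0,"fingers":80},{"delta_pos":[0,0,0],"turn":0,"fingers":80},{"delta_pos":[0,0,0],"turn":0,"fingers":80},{"delta_pos":[0,0,0],"turn":0,"fingers":80},{"delta_pos":[0,0,0],"turn":0,"fingers":80},{"delta_pos":[0,0,0],"turn":0,"fingers":80},{"delta_pos":[0,0,0],"turn":0,"fingers":80},{"delta_pos":[0,0,0],"turn":0,"fingers":80}]' >/dev/null
python3 -m handwheel '[{"delta_pos":[0,0,0],"turn":0,"fingers":80},{"delta_pos":[0,0,0],"turn":0,"fingers":80},{"delta_pos":[0,0,0],"turn":0,"fingers":80},{"delta_pos":[0,0,0],"turn":0,"fingers":80},{"delta_pos":[0,0,0],"turn":0,"fingers":80},{"delta_pos":[0,0,0],"turn":0,"fingers":80},{"delta_pos":[0,0,0],"turn":0,"fingers":80},{"delta_pos":[0,0,0],"turn":0,"fingers":80}]' >/dev/null
python3 -m handwheel '[{"delta_pos":[0,0,0],"turn":0,"fingers":80},{"delta_pos":[0,0,0],"turn":0,"fingers":80},{"delta_pos":[0,0,0],"turn":0,"fingers":80},{"delta_pos":[0,0,0],"turn":0,"fingers":80},{"delta_pos":[0,0,0],"turn":0,"fingers":80},{"delta_pos":[0,0,0],"turn":0,"fingers":80},{"delta_pos":[0,0,0],"turn":0,"fingers":80},{"delta_pos":[0,0,0],"turn":0,"fingers":80}]' >/dev/null
python3 - <<'E'
from h import *
p,d,ci=snap("wrist","w17")
a=cv2.imread("pics/w16.png");b=cv2.imread("pics/w17.png")
print(pose()[3]["time_s"],np.abs(a.astype(int)-b)[60:270,150:520].max(),np.abs(a.astype(int)-b)[60:270,150:520].mean())
E
python3 -m handwheel '[{"delta_pos":[0,0,0],"turn":0,"fingers":80},{"delta_pos":[0,0,0],"turn":0,"fingers":80},{"delta_pos":[0,0,0],"turn":0,"fingers":80},{"delta_pos":[0,0,0],"turn":0,"fingers":80},{"delta_pos":[0,0,0],"turn":0,"fingers":80},{"delta_pos":[0,0,0],"turn":0,"fingers":80},{"delta_pos":[0,0,0],"turn":0,"fingers":80},{"delta_pos":[0,0,0],"turn":0,"fingers":80}]' >/dev/null
python3 -m handwheel '[{"delta_pos":[0,0,0],"turn":0,"fingers":80},{"delta_pos":[0,0,0],"turn":0,"fingers":80},{"delta_pos":[0,0,0],"turn":0,"fingers":80},{"delta_pos":[0,0,0],"turn":0,"fingers":80},{"delta_pos":[0,0,0],"turn":0,"fingers":80},{"delta_pos":[0,0,0],"turn":0,"fingers":80},{"delta_pos":[0,0,0],"turn":0,"fingers":80},{"delta_pos":[0,0,0],"turn":0,"fingers":80}]' >/dev/null
python3 -m handwheel '[{"delta_pos":[0,0,0],"turn":0,"fingers":80},{"delta_pos":[0,0,0],"turn":0,"fingers":80},{"delta_pos":[0,0,0],"turn":0,"fingers":80},{"delta_pos":[0,0,0],"turn":0,"fingers":80},{"delta_pos":[0,0,0],"turn":0,"fingers":80},{"delta_pos":[0,0,0],"turn":0,"fingers":80},{"delta_pos":[0,0,0],"turn":0,"fingers":80},{"delta_pos":[0,0,0],"turn":0,"fingers":80}]' >/dev/null
python3 -m handwheel '[{"delta_pos":[0,0,0],"turn":0,"fingers":80},{"delta_pos":[0,0,0],"turn":0,"fingers":80},{"delta_pos":[0,0,0],"turn":0,"fingers":80},{"delta_pos":[0,0,0],"turn":0,"fingers":80},{"delta_pos":[0,0,0],"turn":0,"fingers":80},{"delta_pos":[0,0,0],"turn":0,"fingers":80},{"delta_pos":[0,0,0],"turn":0,"fingers":80},{"delta_pos":[0,0,0],"turn":0,"fingers":80}]' >/dev/null
python3 - <<'E'
from h import *
p,d,ci=snap("wrist","w18")
a=cv2.imread("pics/w17.png");b=cv2.imread("pics/w18.png")
print(pose()[3]["time_s"],np.abs(a.astype(int)-b)[60:270,150:520].mean())
ci=camera_info("wrist")
g=b.max(2);m=(g<50).astype(np.uint8);m[:,:255]=0;m[:,295:]=0;m[:85]=0;m[165:]=0
n,l,st,c=cv2.connectedComponentsWithStats(m);i=1+st[1:,4].argmax();print(st[i])
for v in range(96,160,10):
    u=np.where(l[v]==i)[0];print(v,u.min(),u.max(),np.round(onz(ci,u.mean(),v,84),1))
go([0,0,0])
E
```

```text
28.35 89 3.371939081939082
31.6 0.5248477048477048
[ 255   89   32   76 1471]
96 263 282 [ 424.9 -234.3   84. ]
106 263 282 [ 434.3 -236.9   84. ]
116 263 282 [ 443.9 -239.6   84. ]
126 259 282 [ 453.1 -244.3   84. ]
136 264 282 [ 463.7 -244.6   84. ]
146 264 282 [ 473.7 -247.4   84. ]
156 263 286 [ 484.4 -248.1   84. ]
t 31.6 pos [ 520.7 -258.   257.7] ori [-180.     -0.     74.42] delta cm [ 10.87 -57.09  25.77] turn 0
```

View pics/w18.png

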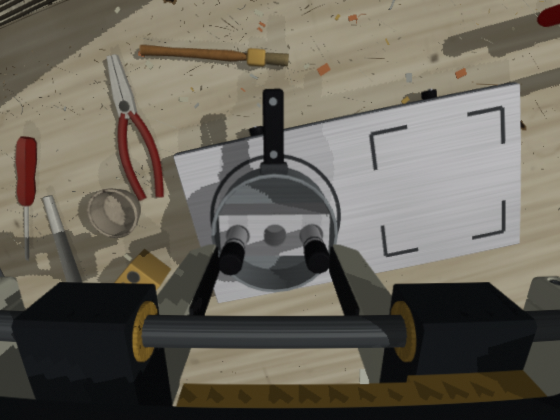

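```bash
python3 - <<'E'
from h import *
go([453,-241.5,100],74.7)
E
```

```text
t 31.6 pos [ 520.7 -258.   257.7] ori [-180.     -0.     74.42] delta cm [-0.23 -6.96 15.77] turn -0.005
```

```bash
python3 -m handwheel '[{"delta_pos":[-0.2,-2,0],"turn":-0.005,"fingers":80},{"delta_pos":[-0.2,-5,0],"turn":-0.005,"fingers":80},{"delta_pos":[-0.2,-7,2],"turn":-0.005,"fingers":80},{"delta_pos":[-0.2,-7,5],"turn":-0.005,"fingers":80},{"delta_pos":[-0.2,-7,9],"turn":-0.005,"fingers":80},{"delta_pos":[-0.2,-7,12.5],"turn":-0.005,"fingers":80},{"delta_pos":[-0.2,-7,15],"turn":-0.005,"fingers":80},{"delta_pos":[-0.2,-7,15.8],"turn":-0.005,"fingers":80}]'
python3 - <<'E'
from h import *
p,d,ci=snap("wrist","w19")
go([453,-241.5,57.7],74.7)
E
```

```text
time_s: 32.4
position: [451.2, -239.9, 97.1]
orientation: [-179.7, -0.1, 74.7]
wrist_force: [-0.3, -0.4, 0.0]
gripper_width: 64.0
t 32.45 pos [ 451.5 -240.1   97.3] ori [-1.7977e+02 -1.1000e-01  7.4710e+01] delta cm [-0.1   0.2   3.96] turn 0.0
```

View pics/w19.png

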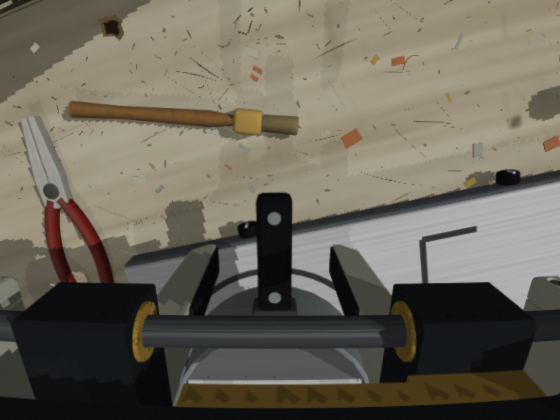

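```bash
python3 -m handwheel '[{"delta_pos":[0,0,0.5],"turn":0,"fingers":80},{"delta_pos":[0,0,1.5],"turn":0,"fingers":80},{"delta_pos":[0,0,2.5],"turn":0,"fingers":80},{"delta_pos":[0,0,3.5],"turn":0,"fingers":80},{"delta_pos":[0,0,4.2],"turn":0,"fingers":80},{"delta_pos":[0,0,4.2],"turn":0,"fingers":80},{"delta_pos":[0,0,4.2],"turn":0,"fingers":140},{"delta_pos":[0,0,4.2],"turn":0,"fingers":160}]'
python3 -m handwheel '[{"delta_pos":[0,0,0],"turn":0,"fingers":255},{"delta_pos":[0,0,0],"turn":0,"fingers":255},{"delta_pos":[0,0,0],"turn":0,"fingers":255},{"delta_pos":[0,0,0],"turn":0,"fingers":255},{"delta_pos":[0,0,0],"turn":0,"fingers":255},{"delta_pos":[0,0,0],"turn":0,"fingers":255},{"delta_pos":[0,0,0],"turn":0,"fingers":255},{"delta_pos":[0,0,0],"turn":0,"fingers":255}]' 45
python3 - <<'E'
from h import *
p,o,R,s=pose(); go(p+[13.7,220.9,0])
E
```

```text
time_s: 33.25
position: [453.0, -241.3, 58.0]
orientation: [180.0, 0.0, 74.7]
wrist_force: [0.0, -0.3, -0.5]
gripper_width: 51.9
time_s: 34.05
position: [452.8, -241.1, 57.8]
orientation: [180.0, -0.0, 74.7]
wrist_force: [-0.3, 1.4, 3.2]
gripper_width: 21.8
t 34.05 pos [ 452.8 -241.1   57.8] ori [179.99  -0.    74.72] delta cm [21.67 -4.5   0.  ] turn 0
```

```bash
python3 -m handwheel '[{"delta_pos":[0.3,-0.06,0],"turn":0,"fingers":255},{"delta_pos":[1,-0.21,0],"turn":0,"fingers":255},{"delta_pos":[2,-0.42,0],"turn":0,"fingers":255},{"delta_pos":[3,-0.62,0],"turn":0,"fingers":255},{"delta_pos":[4,-0.83,0],"turn":0,"fingers":255},{"delta_pos":[5,-1.04,0],"turn":0,"fingers":255},{"delta_pos":[6,-1.25,0],"turn":0,"fingers":255},{"delta_pos":[7,-1.46,0],"turn":0,"fingers":255}]' 45
python3 -m handwheel '[{"delta_pos":[1,-0.21,0],"turn":0,"fingers":255},{"delta_pos":[2,-0.42,0],"turn":0,"fingers":255},{"delta_pos":[3,-0.62,0],"turn":0,"fingers":255},{"delta_pos":[4,-0.83,0],"turn":0,"fingers":255},{"delta_pos":[5,-1.04,0],"turn":0,"fingers":255},{"delta_pos":[6,-1.25,0],"turn":0,"fingers":255},{"delta_pos":[7,-1.46,0],"turn":0,"fingers":255},{"delta_pos":[8,-1.67,0],"turn":0,"fingers":255}]' 45
python3 -m handwheel '[{"delta_pos":[1,-0.21,0],"turn":0,"fingers":255},{"delta_pos":[2,-0.42,0],"turn":0,"fingers":255},{"delta_pos":[3,-0.62,0],"turn":0,"fingers":255},{"delta_pos":[4,-0.83,0],"turn":0,"fingers":255},{"delta_pos":[5,-1.04,0],"turn":0,"fingers":255},{"delta_pos":[6,-1.25,0],"turn":0,"fingers":255},{"delta_pos":[6.4,-1.33,0],"turn":0,"fingers":255},{"delta_pos":[6.6,-1.37,0],"turn":0,"fingers":255}]' 45
python3 -m handwheel '[{"delta_pos":[0,0,0],"turn":0,"fingers":255},{"delta_pos":[0,0,0],"turn":0,"fingers":255},{"delta_pos":[0,0,0],"turn":0,"fingers":180},{"delta_pos":[0,0,0],"turn":0,"fingers":100},{"delta_pos":[0,0,0],"turn":0,"fingers":100},{"delta_pos":[0,0,-3],"turn":0,"fingers":100},{"delta_pos":[0,0,-7],"turn":0,"fingers":100},{"delta_pos":[0,0,-11],"turn":0,"fingers":80}]'
python3 -m handwheel '[{"delta_pos":[0,0,-4],"turn":0,"fingers":80},{"delta_pos":[0,0,-7],"turn":0,"fingers":80},{"delta_pos":[0,2,-8],"turn":0,"fingers":80},{"delta_pos":[0,5,-8],"turn":0,"fingers":80},{"delta_pos":[0,7,-8],"turn":0,"fingers":80},{"delta_pos":[0,7,-8],"turn":0,"fingers":80},{"delta_pos":[0,7,-8],"turn":0,"fingers":80},{"delta_pos":[0,7,-8],"turn":0,"fingers":80}]'
python3 -m handwheel '[{"delta_pos":[0,0,0],"turn":0,"fingers":80},{"delta_pos":[0,0,0],"turn":0,"fingers":80},{"delta_pos":[0,0,0],"turn":0,"fingers":80},{"delta_pos":[0,0,0],"turn":0,"fingers":80},{"delta_pos":[0,0,0],"turn":0,"fingers":80},{"delta_pos":[0,0,0],"turn":0,"fingers":80},{"delta_pos":[0,0,0],"turn":0,"fingers":80},{"delta_pos":[0,0,0],"turn":0,"fingers":80}]'
python3 - <<'E'
from h import *
go([0,0,0])
p,d,ci=snap("wrist","w20");crop(p,190,140,360,310,4.5,"w20c.png")
E
```

```text
time_s: 34.85
position: [457.2, -168.9, 57.8]
orientation: [180.0, 0.0, 74.7]
wrist_force: [-0.3, -2.5, 2.4]
gripper_width: 21.8
time_s: 35.65
position: [462.2, -87.4, 57.7]
orientation: [180.0, 0.0, 74.7]
wrist_force: [0.5, -4.4, 3.9]
gripper_width: 21.2
time_s: 36.45
position: [466.1, -20.4, 57.7]
orientation: [-180.0, 0.0, 74.8]
wrist_force: [-0.6, -5.8, 3.7]
gripper_width: 21.5
time_s: 37.25
position: [465.2, -20.4, 168.1]
orientation: [-179.8, -0.0, 74.7]
wrist_force: [0.5, 0.1, 0.4]
gripper_width: 60.2
time_s: 38.05
position: [532.6, -38.9, 247.2]
orientation: [-179.9, -0.0, 74.7]
wrist_force: [-0.3, 0.6, 0.1]
gripper_width: 64.0
time_s: 38.85
position: [533.8, -39.4, 247.6]
orientation: [-180.0, -0.0, 74.7]
wrist_force: [-0.5, 0.1, -0.2]
gripper_width: 63.5
t 38.85 pos [533.8 -39.4 247.6] ori [-180.     -0.     74.71] delta cm [-10.28 -52.53  24.77] turn 0
```

View pics/w20.png

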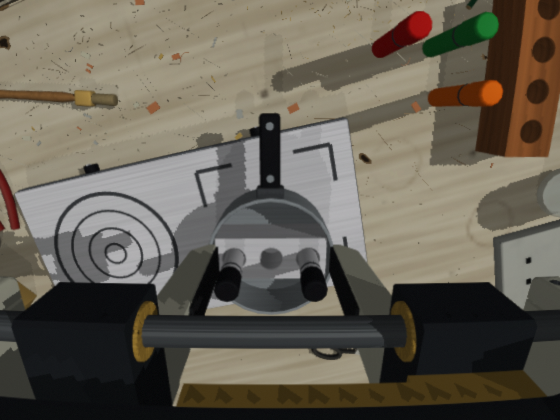

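View pics/w20c.png

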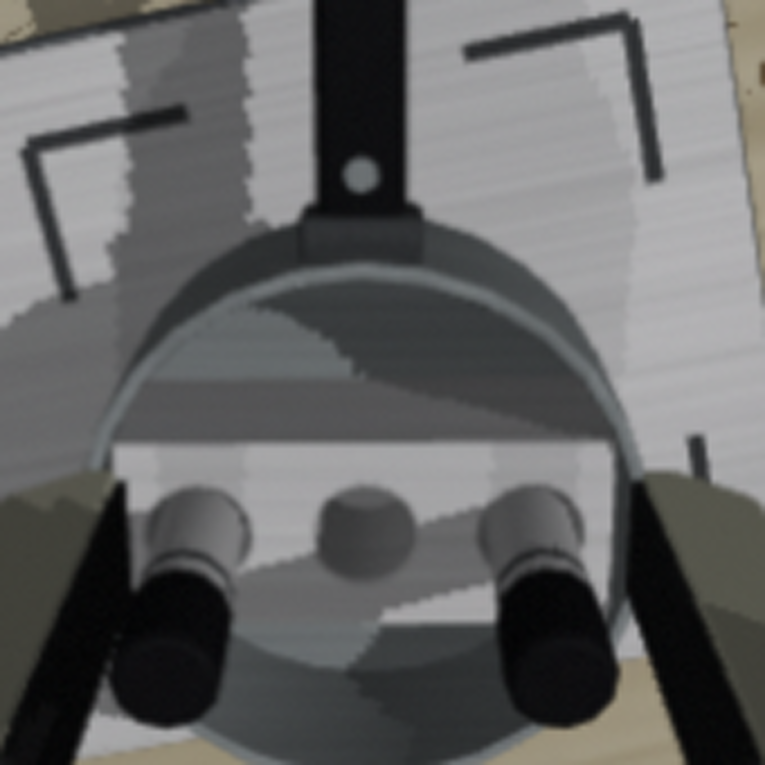

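```bash
python3 - <<'E'
from h import *
ci=camera_info("wrist")
f=lambda x,y:(190+x/4.5-.4,140+y/4.5-.4)
print("hole1",onz(ci,*f(365.5,533),86))
h0=onz(ci,*f(198,537),86);h2=onz(ci,*f(531,536),86);print(h0,h2,(h0+h2)/2)
a=onz(ci,*f(22,147),30);b=onz(ci,*f(632,12),30);u=(b-a)/np.linalg.norm(b-a);print(a,b,np.linalg.norm(b-a))
print("rest",(a+b)/2+83*np.array([u[1],-u[0],0]))
for q in[(165,673),(559,672)]:print("cap",onz(ci,*f(*q),158))
go([0,0,0])
E
```

```text
hole1 [605.76712874 -64.15232854  86.        ]
[ 595.76798088 -105.26528614   86.        ] [617.60033444 -24.11147274  86.        ] [606.68415766 -64.68837944  86.        ]
[ 495.98465831 -131.56481351   30.        ] [504.43404906  36.55114714  30.        ] 168.32815697418886
rest [583.10472297 -51.67309654  30.        ]
cap [ 592.05560413 -102.00989888  158.        ]
cap [612.90596093 -24.52851947 158.        ]
t 38.9 pos [533.8 -39.4 247.6] ori [-180.     -0.     74.71] delta cm [-10.28 -52.53  24.76] turn 0
```

```bash
python3 - <<'E'
from h import *
b,d,ci=snap("wrist","w21");b=b[:,:,::-1]
print(np.abs(b.astype(int)-cv2.imread("pics/w20.png"))[100:300,180:350].mean())
g=b.max(2);m=(g<50).astype(np.uint8);m[:,:250]=0;m[:,290:]=0;m[:105]=0;m[185:]=0
n,l,st,c=cv2.connectedComponentsWithStats(m);i=1+st[1:,4].argmax();print(st[i])
for v in range(120,185,10):
    u=np.where(l[v]==i)[0];print(v,u.min(),u.max(),np.round(onz(ci,u.mean(),v,84),1))
go([488.2,-32.8,100],75)
E
```

```text
1.0256862745098039
[ 250  114   31   71 1381]
120 259 279 [459.7 -25.7  84. ]
130 250 280 [468.  -32.6  84. ]
140 260 279 [478.9 -30.5  84. ]
150 260 279 [488.7 -33.3  84. ]
160 260 279 [498.7 -36.   84. ]
170 260 279 [508.8 -38.8  84. ]
180 261 279 [519.2 -41.2  84. ]
t 38.95 pos [533.8 -39.4 247.6] ori [-180.     -0.     74.71] delta cm [-0.57 -4.57 14.76] turn -0.005
```

```bash
python3 -m handwheel '[{"delta_pos":[-0.57,-2,0],"turn":-0.005,"fingers":80},{"delta_pos":[-0.57,-4.57,0],"turn":-0.005,"fingers":80},{"delta_pos":[-0.57,-4.57,2],"turn":-0.005,"fingers":80},{"delta_pos":[-0.57,-4.57,5],"turn":-0.005,"fingers":80},{"delta_pos":[-0.57,-4.57,9],"turn":-0.005,"fingers":80},{"delta_pos":[-0.57,-4.57,13],"turn":-0.005,"fingers":80},{"delta_pos":[-0.57,-4.57,15],"turn":-0.005,"fingers":80},{"delta_pos":[-0.57,-4.57,15],"turn":-0.005,"fingers":80}]'
python3 - <<'E'
from h import *
p,d,ci=snap("wrist","w22")
go([488.2,-32.9,57.7],75)
E
```

```text
time_s: 39.75
position: [485.8, -32.1, 94.8]
orientation: [-179.6, -0.0, 75.0]
wrist_force: [0.8, -0.3, -0.4]
gripper_width: 63.9
t 39.8 pos [487.3 -32.6  96.8] ori [-1.7983e+02 -1.0000e-02  7.5000e+01] delta cm [-0.01  0.1   3.91] turn -0.0
```

View pics/w22.png

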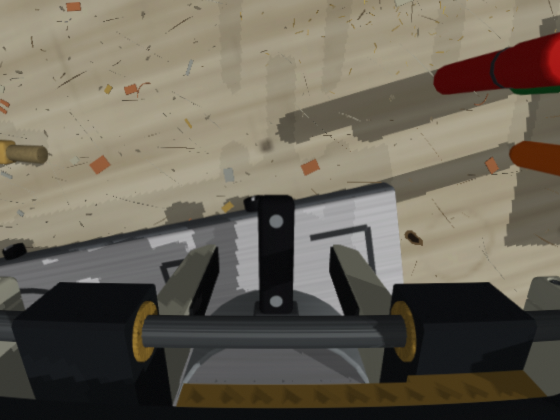

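```bash
python3 -m handwheel '[{"delta_pos":[0,0,0.5],"turn":0,"fingers":80},{"delta_pos":[0,0,1.5],"turn":0,"fingers":80},{"delta_pos":[0,0,2.5],"turn":0,"fingers":80},{"delta_pos":[0,0,3.5],"turn":0,"fingers":80},{"delta_pos":[0,0,4],"turn":0,"fingers":80},{"delta_pos":[0,0,4],"turn":0,"fingers":80},{"delta_pos":[0,0,4],"turn":0,"fingers":140},{"delta_pos":[0,0,4],"turn":0,"fingers":160}]'
python3 -m handwheel '[{"delta_pos":[0,0,0],"turn":0,"fingers":255},{"delta_pos":[0,0,0],"turn":0,"fingers":255},{"delta_pos":[0,0,0],"turn":0,"fingers":255},{"delta_pos":[0,0,0],"turn":0,"fingers":255},{"delta_pos":[0,0,0],"turn":0,"fingers":255},{"delta_pos":[0,0,0],"turn":0,"fingers":255},{"delta_pos":[0,0,0],"turn":0,"fingers":255},{"delta_pos":[0,0,0],"turn":0,"fingers":255}]' 45
python3 -m handwheel '[{"delta_pos":[0.1,-0.4,0],"turn":0,"fingers":255},{"delta_pos":[0.21,-0.8,0],"turn":0,"fingers":255},{"delta_pos":[0.32,-1.2,0],"turn":0,"fingers":255},{"delta_pos":[0.43,-1.6,0],"turn":0,"fingers":255},{"delta_pos":[0.54,-2,0],"turn":0,"fingers":255},{"delta_pos":[0.65,-2.45,0],"turn":0,"fingers":255},{"delta_pos":[0.65,-2.45,0],"turn":0,"fingers":255},{"delta_pos":[0.65,-2.45,0],"turn":0,"fingers":255}]' 45
python3 -m handwheel '[{"delta_pos":[0,0,0],"turn":0,"fingers":255},{"delta_pos":[0,0,0],"turn":0,"fingers":255},{"delta_pos":[0,0,0],"turn":0,"fingers":180},{"delta_pos":[0,0,0],"turn":0,"fingers":100},{"delta_pos":[0,0,0],"turn":0,"fingers":100},{"delta_pos":[0,0,-3],"turn":0,"fingers":100},{"delta_pos":[0,0,-7],"turn":0,"fingers":100},{"delta_pos":[0,0,-11],"turn":0,"fingers":80}]'
python3 -m handwheel '[{"delta_pos":[0,0,-4],"turn":0,"fingers":80},{"delta_pos":[0,0,-7],"turn":0,"fingers":80},{"delta_pos":[0,2,-9],"turn":0,"fingers":80},{"delta_pos":[0,5,-9],"turn":0,"fingers":80},{"delta_pos":[0,8,-9],"turn":0,"fingers":80},{"delta_pos":[0,11,-9],"turn":0,"fingers":80},{"delta_pos":[0,13,-9],"turn":0,"fingers":80},{"delta_pos":[0,13,-9],"turn":0,"fingers":80}]'
python3 -m handwheel '[{"delta_pos":[0,0,0],"turn":0,"fingers":80},{"delta_pos":[0,0,0],"turn":0,"fingers":80},{"delta_pos":[0,0,0],"turn":0,"fingers":80},{"delta_pos":[0,0,0],"turn":0,"fingers":80},{"delta_pos":[0,0,0],"turn":0,"fingers":80},{"delta_pos":[0,0,0],"turn":0,"fingers":80},{"delta_pos":[0,0,0],"turn":0,"fingers":80},{"delta_pos":[0,0,0],"turn":0,"fingers":80}]'
python3 - <<'E'
from h import *
go([0,0,0])
p,d,ci=snap("wrist","w23");crop(p,190,80,360,250,4.5,"w23c.png")
E
```

```text
time_s: 40.6
position: [488.5, -32.9, 58.0]
orientation: [180.0, 0.0, 75.0]
wrist_force: [0.0, 0.1, -0.1]
gripper_width: 52.2
time_s: 41.4
position: [488.3, -32.7, 57.8]
orientation: [180.0, -0.0, 75.0]
wrist_force: [-0.1, 1.1, 2.3]
gripper_width: 21.8
time_s: 42.2
position: [465.4, -19.7, 57.7]
orientation: [-179.9, -0.0, 75.0]
wrist_force: [-1.2, 1.3, 5.9]
gripper_width: 21.8
time_s: 43.0
position: [465.4, -20.0, 168.2]
orientation: [-179.9, -0.0, 75.0]
wrist_force: [0.7, -0.7, -0.4]
gripper_width: 60.3
time_s: 43.8
position: [593.3, -54.6, 256.2]
orientation: [-179.9, 0.0, 75.0]
wrist_force: [0.2, -0.2, 0.4]
gripper_width: 64.1
time_s: 44.6
position: [591.8, -53.8, 257.7]
orientation: [180.0, 0.0, 75.0]
wrist_force: [-0.7, 0.2, -0.6]
gripper_width: 63.9
t 44.6 pos [591.8 -53.8 257.7] ori [180.   0.  75.] delta cm [-10.11 -58.56  25.77] turn 0
```

View pics/w23.png

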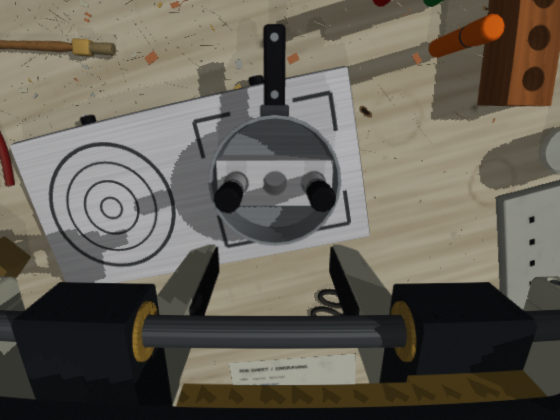

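View pics/w23c.png

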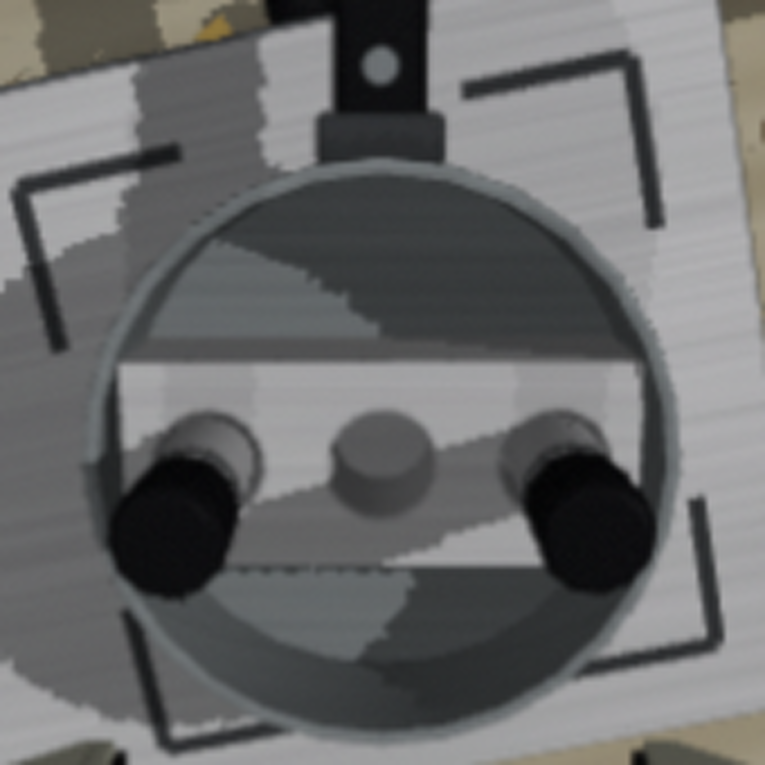

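```bash
python3 - <<'E'
from h import *
ci=camera_info("wrist")
f=lambda x,y:(190+x/4.5-.4,80+y/4.5-.4)
print("hole1",onz(ci,*f(383,463),86))
h0=onz(ci,*f(210,464),86);h2=onz(ci,*f(555,463),86);print(h0,h2,(h0+h2)/2)
B=[onz(ci,*f(*q),30) for q in[(12,187),(633,52),(722,650),(168,752)]];print(np.mean(B,0),[np.linalg.norm(B[i]-B[i-1]) for i in range(4)])
r=[onz(ci,*f(*q),90) for q in[(83,465),(680,465),(383,745),(383,158)]];print("rim",(r[0]+r[1])/2,(r[2]+r[3])/2)
for q in[(170,538),(596,535)]:print("cap",onz(ci,*f(*q),158))
E
```

```text
hole1 [582.7604815  -52.01272146  86.        ]
[572.17406036 -92.40848903  86.        ] [593.46841289 -11.91344336  86.        ] [582.82123663 -52.16096619  86.        ]
[584.48072405 -52.12508674  30.        ] [np.float64(167.7087766856259), np.float64(168.3567425796042), np.float64(169.23487911285034), np.float64(167.02524489101904)]
rim [582.22498585 -52.25765467  90.        ] [583.1807661  -52.12951973  90.        ]
cap [571.30869408 -91.6002739  158.        ]
cap [591.96340367 -12.11871446 158.        ]
```

```bash
python3 - <<'E'
from h import *
go([592.6,-12,121],75)
E
```

```text
t 44.65 pos [591.8 -53.8 257.7] ori [-180.    0.   75.] delta cm [ 4.06 -1.   13.67] turn -0.0
```

```bash
python3 -m handwheel '[{"delta_pos":[2,-0.5,0],"turn":0,"fingers":80},{"delta_pos":[4.06,-1,1],"turn":0,"fingers":80},{"delta_pos":[4.06,-1,4],"turn":0,"fingers":80},{"delta_pos":[4.06,-1,7],"turn":0,"fingers":80},{"delta_pos":[4.06,-1,10],"turn":0,"fingers":80},{"delta_pos":[4.06,-1,12.5],"turn":0,"fingers":80},{"delta_pos":[4.06,-1,13.7],"turn":0,"fingers":80},{"delta_pos":[4.06,-1,13.7],"turn":0,"fingers":80}]'
python3 - <<'E'
from h import *
p,d,ci=snap("wrist","w24")
E
```

```text
time_s: 45.45
position: [591.5, -11.9, 118.9]
orientation: [-179.8, 0.0, 75.0]
wrist_force: [-0.3, -0.8, 0.5]
gripper_width: 64.0
```

View pics/w24.png

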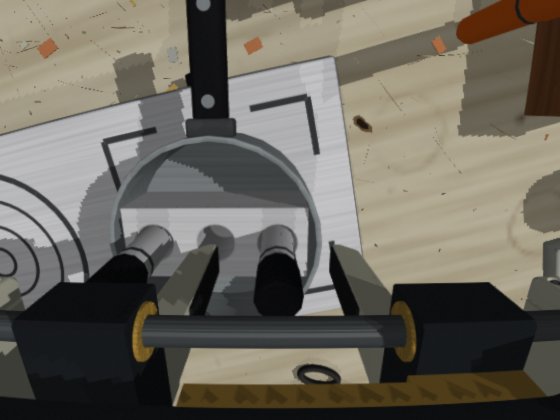

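Tube (cap at 279,290) lies between the fingers. Closing gently and lifting.

```bash
python3 -m handwheel '[{"delta_pos":[0,0,0],"turn":0,"fingers":140},{"delta_pos":[0,0,0],"turn":0,"fingers":160},{"delta_pos":[0,0,0],"turn":0,"fingers":175},{"delta_pos":[0,0,0],"turn":0,"fingers":190},{"delta_pos":[0,0,0],"turn":0,"fingers":255},{"delta_pos":[0,0,0],"turn":0,"fingers":255},{"delta_pos":[0,0,0],"turn":0,"fingers":255},{"delta_pos":[0,0,0],"turn":0,"fingers":255}]' 20
python3 -m handwheel '[{"delta_pos":[0,0,-0.5],"turn":0,"fingers":255},{"delta_pos":[0,0,-1.5],"turn":0,"fingers":255},{"delta_pos":[0,0,-3],"turn":0,"fingers":255},{"delta_pos":[0,0,-5],"turn":0,"fingers":255},{"delta_pos":[0,0,-7],"turn":0,"fingers":255},{"delta_pos":[0,0,-9],"turn":0,"fingers":255},{"delta_pos":[0,0,-11],"turn":0,"fingers":255},{"delta_pos":[0,0,-12.5],"turn":0,"fingers":255}]' 20
python3 - <<'E'
from h import *
p,d,ci=snap("wrist","w25")
go([461,282.7,245],76)
E
```

```text
time_s: 46.3
position: [592.8, -12.1, 120.9]
orientation: [180.0, 0.0, 75.0]
wrist_force: [0.8, -0.1, 1.4]
gripper_width: 23.6
time_s: 47.1
position: [592.9, -12.1, 247.9]
orientation: [179.9, -0.0, 75.0]
wrist_force: [0.6, -0.4, -0.6]
gripper_width: 23.5
t 47.15 pos [594.  -12.3 250.4] ori [ 1.7966e+02 -2.0000e-02  7.5000e+01] delta cm [ 25.05 -20.49   0.43] turn -0.017
```

View pics/w25.png

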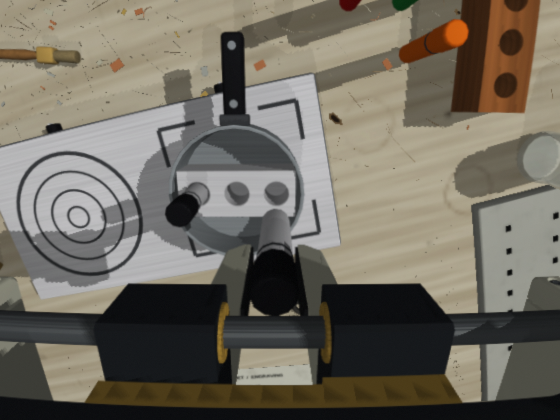

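```bash
python3 -m handwheel '[{"delta_pos":[2,-1.6,0],"turn":0,"fingers":255},{"delta_pos":[5,-4,0],"turn":0,"fingers":255},{"delta_pos":[8.5,-7,0],"turn":0,"fingers":255},{"delta_pos":[12,-10,0],"turn":-0.01,"fingers":255},{"delta_pos":[16,-13,0],"turn":-0.017,"fingers":255},{"delta_pos":[20,-16,0],"turn":-0.017,"fingers":255},{"delta_pos":[23.5,-19,0],"turn":-0.017,"fingers":255},{"delta_pos":[25.06,-20.33,0],"turn":-0.017,"fingers":255}]' 20
python3 -m handwheel '[{"delta_pos":[0,0,1],"turn":0,"fingers":255},{"delta_pos":[0,0,3],"turn":0,"fingers":255},{"delta_pos":[0,0,5],"turn":0,"fingers":255},{"delta_pos":[0,0,7],"turn":0,"fingers":255},{"delta_pos":[0,0,8],"turn":0,"fingers":255},{"delta_pos":[0,0,8],"turn":0,"fingers":255},{"delta_pos":[0,0,8],"turn":0,"fingers":255},{"delta_pos":[0,0,8],"turn":0,"fingers":255}]' 20
python3 - <<'E'
from h import *
p,d,ci=snap("wrist","w26");crop(p,210,120,350,260,5,"w26c.png")
go([461,282.7,93],76)
for h in[(418.4,293,58),(460.4,282.5,58),(503.7,271.9,58)]:print(proj(ci,h))
print(proj(ci,pose()[0]-[0,0,79]))
E
```

```text
time_s: 47.95
position: [458.7, 285.8, 245.9]
orientation: [-179.9, -0.1, 76.2]
wrist_force: [-0.0, 0.2, -0.2]
gripper_width: 23.6
time_s: 48.75
position: [462.0, 282.7, 166.7]
orientation: [179.9, -0.1, 76.0]
wrist_force: [0.3, -0.1, -0.2]
gripper_width: 23.3
t 48.8 pos [461.9 282.7 166.7] ori [ 1.799e+02 -6.000e-02  7.596e+01] delta cm [-0.03 -0.1   7.37] turn -0.001
[274.75533755 157.32978196]
[274.7229213  205.43797498]
[274.92130703 250.7700195 ]
[275.54749662 217.45491481]
```

View pics/w26c.png

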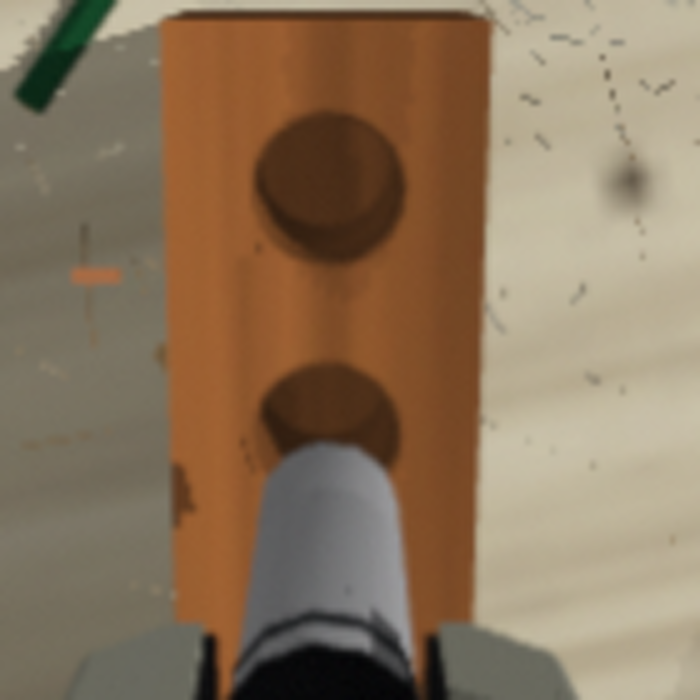

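```bash
python3 -m handwheel '[{"delta_pos":[0.05,-0.03,1],"turn":0,"fingers":255},{"delta_pos":[0.05,-0.03,2],"turn":0,"fingers":255},{"delta_pos":[0.05,-0.03,3],"turn":0,"fingers":255},{"delta_pos":[0.05,-0.03,4],"turn":0,"fingers":255},{"delta_pos":[0.05,-0.03,5],"turn":0,"fingers":255},{"delta_pos":[0.05,-0.03,6],"turn":0,"fingers":255},{"delta_pos":[0.05,-0.03,7],"turn":0,"fingers":255},{"delta_pos":[0.05,-0.03,7.3],"turn":0,"fingers":255}]'
python3 -m handwheel '[{"delta_pos":[0,0,0],"turn":0,"fingers":255},{"delta_pos":[0,0,0],"turn":0,"fingers":255},{"delta_pos":[0,0,0],"turn":0,"fingers":200},{"delta_pos":[0,0,0],"turn":0,"fingers":150},{"delta_pos":[0,0,0],"turn":0,"fingers":80},{"delta_pos":[0,0,0],"turn":0,"fingers":80},{"delta_pos":[0,0,0],"turn":0,"fingers":80},{"delta_pos":[0,0,0],"turn":0,"fingers":80}]'
python3 -m handwheel '[{"delta_pos":[0,0,-1],"turn":0,"fingers":80},{"delta_pos":[0,0,-3],"turn":0,"fingers":80},{"delta_pos":[0,0,-6],"turn":0,"fingers":80},{"delta_pos":[0,0,-9],"turn":0,"fingers":80},{"delta_pos":[0,0,-12],"turn":0,"fingers":80},{"delta_pos":[0,0,-15],"turn":0,"fingers":80},{"delta_pos":[0,0,-16],"turn":0,"fingers":80},{"delta_pos":[0,0,-16],"turn":0,"fingers":80}]'
python3 - <<'E'
from h import *
p,d,ci=snap("wrist","w27");crop(p,210,80,350,250,4,"w27c.png")
go([590,-54,257],75)
E
```

```text
time_s: 49.6
position: [461.6, 283.4, 92.6]
orientation: [179.9, -0.0, 76.0]
wrist_force: [-1.8, -0.3, 15.2]
gripper_width: 23.3
time_s: 50.4
position: [460.9, 283.2, 92.6]
orientation: [-180.0, 0.0, 76.0]
wrist_force: [-0.2, 1.0, 0.6]
gripper_width: 59.1
time_s: 51.2
position: [461.8, 283.5, 254.4]
orientation: [179.8, -0.1, 76.0]
wrist_force: [0.3, 0.2, -0.4]
gripper_width: 63.8
t 51.25 pos [461.  283.2 252.7] ori [ 1.7997e+02 -2.0000e-02  7.5970e+01] delta cm [-29.58  20.69  -0.43] turn 0.017
```

View pics/w27.png

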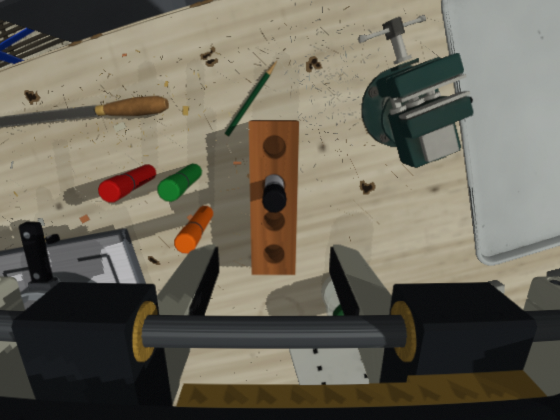

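Seated in hole B. Back to the pan for the second tube.

```bash
python3 -m handwheel '[{"delta_pos":[-2.5,1.7,-0.4],"turn":0.017,"fingers":80},{"delta_pos":[-6,4,-0.4],"turn":0.017,"fingers":80},{"delta_pos":[-10,7,-0.4],"turn":0.017,"fingers":80},{"delta_pos":[-14,9.8,-0.4],"turn":0.017,"fingers":80},{"delta_pos":[-18,12.6,-0.4],"turn":0.017,"fingers":80},{"delta_pos":[-22,15.4,-0.4],"turn":0.017,"fingers":80},{"delta_pos":[-26,18.2,-0.4],"turn":0.017,"fingers":80},{"delta_pos":[-29.6,20.7,-0.4],"turn":0.017,"fingers":80}]'
python3 -m handwheel '[{"delta_pos":[0,0,0],"turn":0,"fingers":80},{"delta_pos":[0,0,0],"turn":0,"fingers":80},{"delta_pos":[0,0,0],"turn":0,"fingers":80},{"delta_pos":[0,0,0],"turn":0,"fingers":80},{"delta_pos":[0,0,0],"turn":0,"fingers":80},{"delta_pos":[0,0,0],"turn":0,"fingers":80},{"delta_pos":[0,0,0],"turn":0,"fingers":80},{"delta_pos":[0,0,0],"turn":0,"fingers":80}]'
python3 - <<'E'
from h import *
go([0,0,0])
p,d,ci=snap("wrist","w28");crop(p,190,80,360,250,4.5,"w28c.png")
E
```

```text
time_s: 52.05
position: [589.5, -56.3, 254.1]
orientation: [-179.8, 0.0, 75.0]
wrist_force: [0.1, -0.1, -0.2]
gripper_width: 63.5
time_s: 52.85
position: [590.1, -53.8, 256.8]
orientation: [180.0, 0.0, 75.0]
wrist_force: [-0.1, 0.6, -0.6]
gripper_width: 63.8
t 52.85 pos [590.1 -53.8 256.8] ori [179.98   0.    75.03] delta cm [-10.04 -58.4   25.67] turn 0
```

View pics/w28c.png

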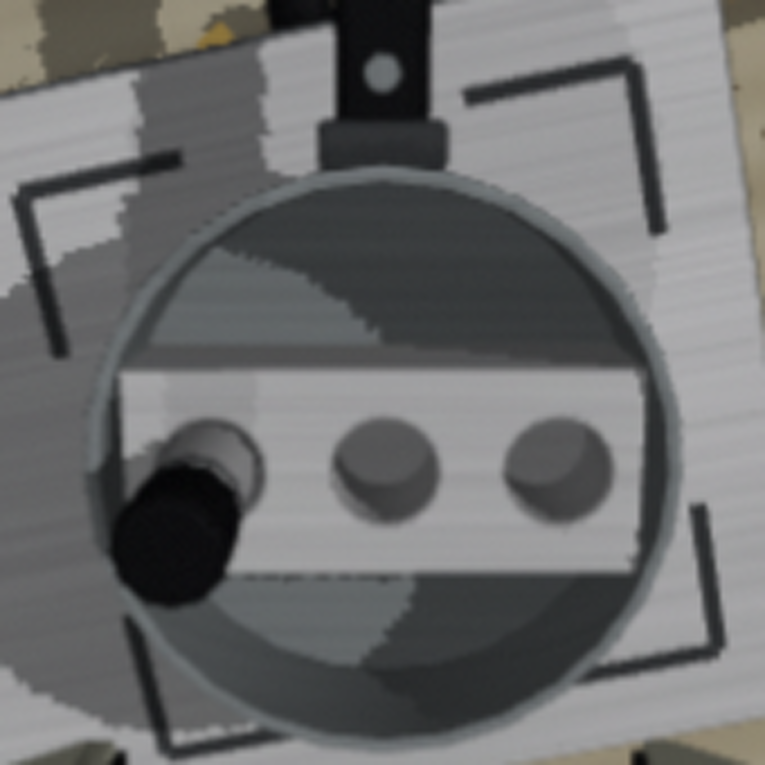

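```bash
python3 - <<'E'
from h import *
ci=camera_info("wrist")
f=lambda x,y:(190+x/4.5-.4,80+y/4.5-.4)
print("hole1,2",onz(ci,*f(386,470),86),onz(ci,*f(559,470),86))
print("cap",onz(ci,*f(174,544),158))
B=[onz(ci,*f(*q),30) for q in[(12,195),(635,60),(722,656),(168,758)]];print(np.mean(B,0))
go([572,-92,121],75)
E
```

```text
hole1,2 [582.73321123 -51.82538238  86.        ] [593.47895794 -11.53409694  86.        ]
cap [570.75819778 -91.13624722 158.        ]
[584.58568081 -52.58908063  30.        ]
t 52.9 pos [590.  -53.9 256.8] ori [179.99   0.    75.02] delta cm [-4.14 -0.76 13.58] turn 0.0
```

```bash
python3 -m handwheel '[{"delta_pos":[-2,-0.4,0],"turn":0,"fingers":80},{"delta_pos":[-4.12,-0.78,1],"turn":0,"fingers":80},{"delta_pos":[-4.12,-0.78,4],"turn":0,"fingers":80},{"delta_pos":[-4.12,-0.78,7],"turn":0,"fingers":80},{"delta_pos":[-4.12,-0.78,10],"turn":0,"fingers":80},{"delta_pos":[-4.12,-0.78,12.5],"turn":0,"fingers":80},{"delta_pos":[-4.12,-0.78,13.6],"turn":0,"fingers":80},{"delta_pos":[-4.12,-0.78,13.6],"turn":0,"fingers":80}]'
python3 -m handwheel '[{"delta_pos":[0,0,0],"turn":0,"fingers":140},{"delta_pos":[0,0,0],"turn":0,"fingers":160},{"delta_pos":[0,0,0],"turn":0,"fingers":175},{"delta_pos":[0,0,0],"turn":0,"fingers":190},{"delta_pos":[0,0,0],"turn":0,"fingers":255},{"delta_pos":[0,0,0],"turn":0,"fingers":255},{"delta_pos":[0,0,0],"turn":0,"fingers":255},{"delta_pos":[0,0,0],"turn":0,"fingers":255}]' 20
python3 -m handwheel '[{"delta_pos":[0,0,-0.5],"turn":0,"fingers":255},{"delta_pos":[0,0,-1.5],"turn":0,"fingers":255},{"delta_pos":[0,0,-3],"turn":0,"fingers":255},{"delta_pos":[0,0,-5],"turn":0,"fingers":255},{"delta_pos":[0,0,-7],"turn":0,"fingers":255},{"delta_pos":[0,0,-9],"turn":0,"fingers":255},{"delta_pos":[0,0,-11],"turn":0,"fingers":255},{"delta_pos":[0,0,-12.5],"turn":0,"fingers":255}]' 20
python3 - <<'E'
from h import *
p,d,ci=snap("wrist","w29")
go([418.1,293.5,245],76)
E
```

```text
time_s: 53.7
position: [570.9, -91.7, 119.2]
orientation: [-179.8, -0.0, 75.0]
wrist_force: [-1.2, -0.7, 0.6]
gripper_width: 63.5
time_s: 54.5
position: [572.1, -91.9, 121.0]
orientation: [180.0, -0.0, 75.0]
wrist_force: [-0.2, 0.2, 2.5]
gripper_width: 23.4
time_s: 55.3
position: [572.1, -92.1, 247.8]
orientation: [179.9, 0.0, 75.0]
wrist_force: [0.3, -0.7, 0.0]
gripper_width: 23.7
t 55.35 pos [573.2 -92.4 250.3] ori [1.7967e+02 4.0000e-02 7.5000e+01] delta cm [ 33.27 -24.97   0.36] turn -0.017
```

View pics/w29.png

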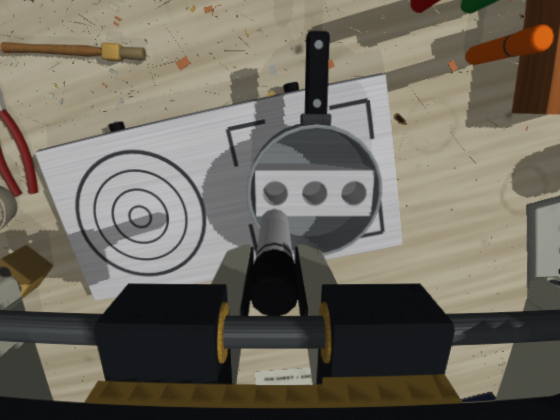

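```bash
python3 -m handwheel '[{"delta_pos":[2,-1.5,0],"turn":0,"fingers":255},{"delta_pos":[5,-3.7,0],"turn":0,"fingers":255},{"delta_pos":[8.5,-6.3,0],"turn":0,"fingers":255},{"delta_pos":[12,-9,0],"turn":-0.01,"fingers":255},{"delta_pos":[15.5,-11.6,0],"turn":-0.017,"fingers":255},{"delta_pos":[19,-14.2,0],"turn":-0.017,"fingers":255},{"delta_pos":[22.5,-16.8,0],"turn":-0.017,"fingers":255},{"delta_pos":[26,-19.4,0],"turn":-0.017,"fingers":255}]' 20
python3 - <<'E'
from h import *
go([418.1,293.7,166],76)
E
```

```text
time_s: 56.15
position: [450.7, 210.8, 245.8]
orientation: [180.0, -0.0, 76.0]
wrist_force: [0.4, 0.3, -0.2]
gripper_width: 23.3
t 56.15 pos [450.7 210.8 245.8] ori [179.98  -0.    75.96] delta cm [ 7.25 -5.18  7.98] turn -0.001
```

```bash
python3 -m handwheel '[{"delta_pos":[3,-2.2,0],"turn":0,"fingers":255},{"delta_pos":[6,-4.3,0],"turn":0,"fingers":255},{"delta_pos":[7.38,-5.3,0],"turn":0,"fingers":255},{"delta_pos":[7.38,-5.3,2],"turn":0,"fingers":255},{"delta_pos":[7.38,-5.3,4.5],"turn":0,"fingers":255},{"delta_pos":[7.38,-5.3,7],"turn":0,"fingers":255},{"delta_pos":[7.38,-5.3,8],"turn":0,"fingers":255},{"delta_pos":[7.38,-5.3,8],"turn":0,"fingers":255}]' 20
python3 - <<'E'
from h import *
p,d,ci=snap("wrist","w30");crop(p,210,120,350,260,5,"w30c.png")
go([418.3,293.6,93],76)
E
```

```text
time_s: 56.95
position: [417.2, 293.4, 164.4]
orientation: [-179.9, 0.1, 76.0]
wrist_force: [-0.3, -0.5, -0.9]
gripper_width: 23.6
t 57.0 pos [418.1 293.7 165.7] ori [-1.7996e+02  3.0000e-02  7.5970e+01] delta cm [-0.    0.03  7.27] turn -0.001
```

View pics/w30c.png

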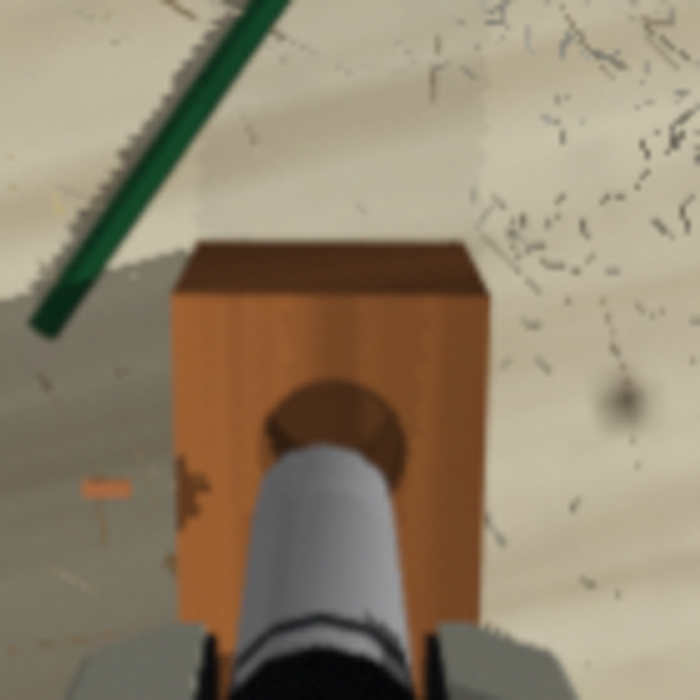

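```bash
python3 -m handwheel '[{"delta_pos":[0.12,0.02,1],"turn":0,"fingers":255},{"delta_pos":[0.12,0.02,2],"turn":0,"fingers":255},{"delta_pos":[0.12,0.02,3],"turn":0,"fingers":255},{"delta_pos":[0.12,0.02,4],"turn":0,"fingers":255},{"delta_pos":[0.12,0.02,5],"turn":0,"fingers":255},{"delta_pos":[0.12,0.02,6],"turn":0,"fingers":255},{"delta_pos":[0.12,0.02,7],"turn":0,"fingers":255},{"delta_pos":[0.12,0.02,7.25],"turn":0,"fingers":255}]'
python3 -m handwheel '[{"delta_pos":[0,0,0],"turn":0,"fingers":255},{"delta_pos":[0,0,0],"turn":0,"fingers":255},{"delta_pos":[0,0,0],"turn":0,"fingers":200},{"delta_pos":[0,0,0],"turn":0,"fingers":150},{"delta_pos":[0,0,0],"turn":0,"fingers":80},{"delta_pos":[0,0,0],"turn":0,"fingers":80},{"delta_pos":[0,0,0],"turn":0,"fingers":80},{"delta_pos":[0,0,0],"turn":0,"fingers":80}]'
python3 -m handwheel '[{"delta_pos":[0,0,-1],"turn":0,"fingers":80},{"delta_pos":[0,0,-3],"turn":0,"fingers":80},{"delta_pos":[0,0,-6],"turn":0,"fingers":80},{"delta_pos":[0,0,-9],"turn":0,"fingers":80},{"delta_pos":[0,0,-12],"turn":0,"fingers":80},{"delta_pos":[0,0,-15],"turn":0,"fingers":80},{"delta_pos":[0,0,-16],"turn":0,"fingers":80},{"delta_pos":[0,0,-16],"turn":0,"fingers":80}]'
python3 - <<'E'
from h import *
p,d,ci=snap("wrist","w31")
p,d,ci=snap("scene","s31");crop(p,90,150,250,270,5,"s31c.png")
go([590,-54,257],75)
E
```

```text
time_s: 57.8
position: [419.0, 295.0, 92.9]
orientation: [180.0, -0.0, 76.0]
wrist_force: [-2.1, -1.1, 13.6]
gripper_width: 23.6
time_s: 58.6
position: [418.7, 295.0, 93.2]
orientation: [180.0, -0.0, 76.0]
wrist_force: [0.3, 0.6, -0.2]
gripper_width: 59.0
time_s: 59.4
position: [419.5, 295.4, 254.9]
orientation: [179.8, -0.1, 76.0]
wrist_force: [-0.3, -0.9, -0.8]
gripper_width: 63.5
t 59.5 pos [418.1 294.7 252.1] ori [-1.7993e+02  5.0000e-02  7.5970e+01] delta cm [-29.67  25.13  -0.5 ] turn 0.017
```

View pics/w31.png

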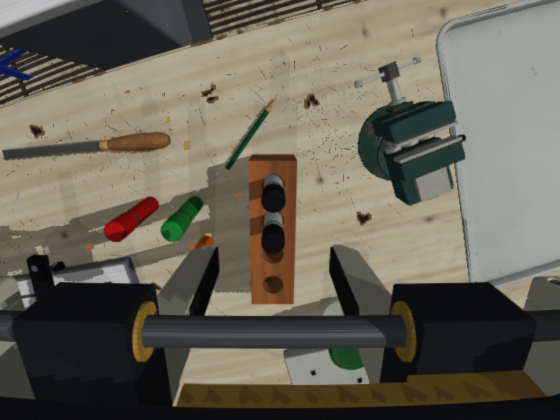

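View pics/s31c.png

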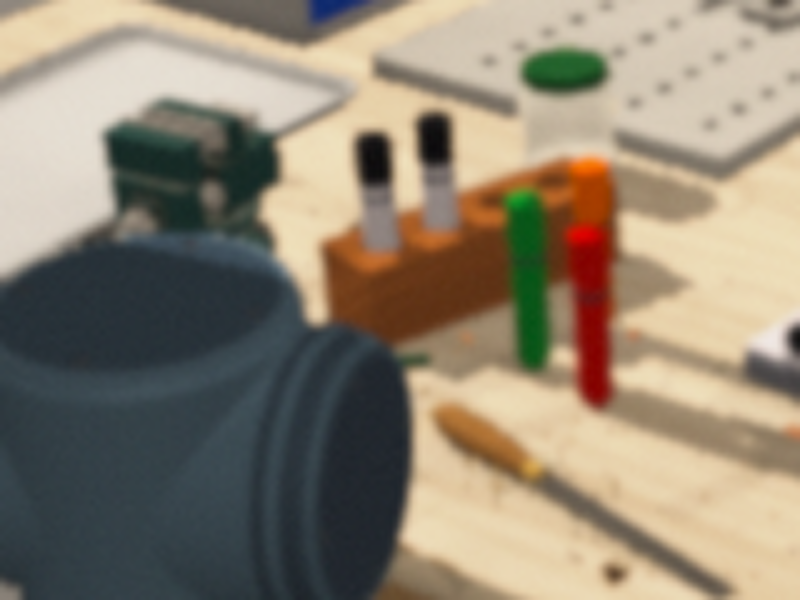

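```bash
python3 -m handwheel '[{"delta_pos":[-3,2.5,-0.5],"turn":0.017,"fingers":80},{"delta_pos":[-6.5,5.5,-0.5],"turn":0.017,"fingers":80},{"delta_pos":[-10,8.5,-0.5],"turn":0.017,"fingers":80},{"delta_pos":[-14,12,-0.5],"turn":0.017,"fingers":80},{"delta_pos":[-18,15,-0.5],"turn":0.017,"fingers":80},{"delta_pos":[-22,18.5,-0.5],"turn":0.017,"fingers":80},{"delta_pos":[-26,22,-0.5],"turn":0.017,"fingers":80},{"delta_pos":[-29.7,25.1,-0.5],"turn":0.017,"fingers":80}]'
python3 -m handwheel '[{"delta_pos":[0,0,0],"turn":0,"fingers":80},{"delta_pos":[0,0,0],"turn":0,"fingers":80},{"delta_pos":[0,0,0],"turn":0,"fingers":80},{"delta_pos":[0,0,0],"turn":0,"fingers":80},{"delta_pos":[0,0,0],"turn":0,"fingers":80},{"delta_pos":[0,0,0],"turn":0,"fingers":80},{"delta_pos":[0,0,0],"turn":0,"fingers":80},{"delta_pos":[0,0,0],"turn":0,"fingers":80}]'
python3 - <<'E'
from h import *
go([0,0,0])
p,d,ci=snap("wrist","w32");crop(p,190,80,360,250,4.5,"w32c.png")
E
```

```text
time_s: 60.3
position: [586.6, -48.8, 255.8]
orientation: [-179.8, -0.0, 75.0]
wrist_force: [0.6, 1.4, 0.3]
gripper_width: 64.0
time_s: 61.1
position: [586.8, -46.7, 258.4]
orientation: [180.0, 0.0, 75.0]
wrist_force: [0.5, -0.6, 0.3]
gripper_width: 63.6
t 61.1 pos [586.8 -46.7 258.4] ori [179.98   0.    75.03] delta cm [-10.64 -57.91  25.82] turn 0
```

View pics/w32c.png

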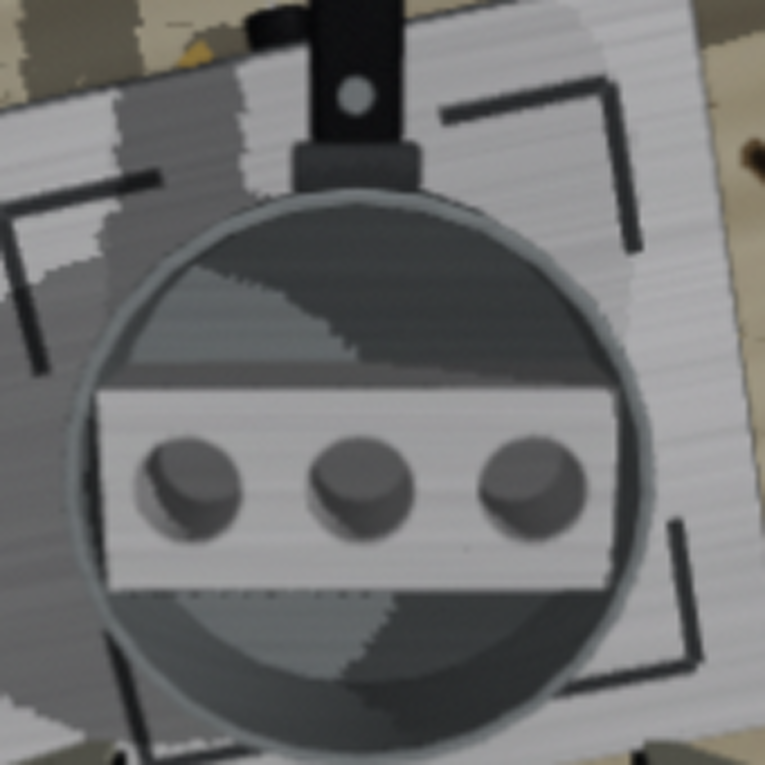

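```bash
python3 - <<'E'
from h import *
ci=camera_info("wrist")
f=lambda x,y:(190+x/4.5-.4,80+y/4.5-.4)
print("holes",[np.round(onz(ci,*f(x,489.5),86),1) for x in(188,360,532)])
B=[onz(ci,*f(*q),30) for q in[(-8,212),(613,80),(702,664),(147,765)]];print(np.mean(B,0),np.round(B,1))
p,d,ci=snap("top","t33"); crop(p,110,160,400,290,2.75,"t33c.png")
E
```

```text
holes [array([572.1, -92.6,  86. ]), array([582.9, -52.2,  86. ]), array([593.7, -11.8,  86. ])]
[583.59823978 -52.18289829  30.        ] [[ 495.4 -132.2   30. ]
 [ 505.8   36.9   30. ]
 [ 672.3   27.2   30. ]
 [ 660.9 -140.6   30. ]]
```

View pics/t33c.png

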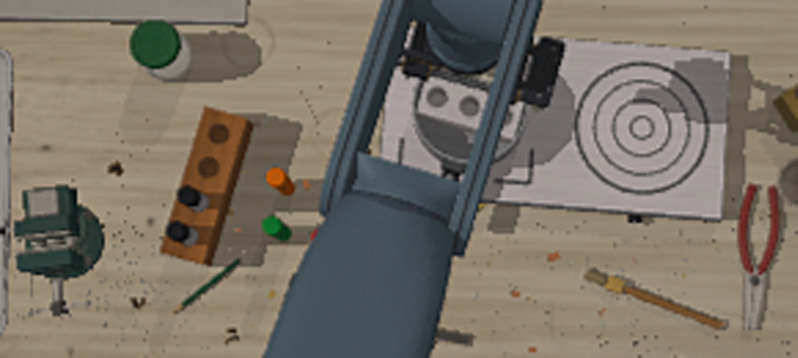

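Pan is within about 1 mm of the mark's centre and both tubes are seated, so I'm handing in.

```bash
python3 -c "
from rig import workorder
print(workorder.finish_job())"
```

```text
the job is handed in; nothing more can be done
None
```

The job is done and handed in at about 61 s of robot time; the hand-in gave no verdict.

- **Tubes into the pan:** only two tubes were present, both black-capped in the rack. I put them in the two outer pan holes, and the tool force rose as each reached the hole floor.
- **Heating:** I slid the pan by its handle onto the round mark, measured about 1–2 mm off centre. It stood there untouched for about 7 s, and pictures taken over that time showed no movement.
- **Return slide:** after I let go at the resting mark, my check found the pan about 25 mm off, apparently from the knock you warned of. I gripped it again and slid it back to centre before touching the tubes.
- **Tubes back to the rack:** both are in their original holes. Each bottomed out with 14–15 N, and the scene picture shows them standing as at the start.

**Last checks:** the empty pan's centre measured (582.9, -52.2) against (583.6, -52.2) for the resting mark, about 1 mm off. The top camera placed the heating mark about 3 mm further out in x than the wrist camera did; I went by the wrist camera. The coloured look-alikes, the jar and the other bench things were left alone, and no other check failed.

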